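# Clear the corner jig and square two brass plates in it

## Task

Using the bench brush, sweep the four bits of scrap off the bed of the corner jig onto the bench, touching them with nothing but the brush, and stand the brush back on the bench, bristles down. Then take the brass plates from the sloping stand and stack them in the jig, the wide plate first and the narrow one on top, each lying flat with a long edge flush against the jig's longer fence and an end flush against its shorter fence. Lay the plates down rather than dropping them, and do not disturb the bottle, the cup and the pin block.

Things in the scene. Friction and masses are not known exactly. Their poses are not given: they have to be found in the camera images.
- jig_corner (a point): Inner corner of the fixed corner jig's two dark steel fences, at the level of the bed's top, 20 mm above the bench; z up. Shorter fence: face at x = 0, running 112 mm to -y. Longer fence: face at y = 0, running 150 mm to -x. Fences are 12 mm thick and rise 28 mm above the bed. The jig stands at the robot's left or right, the stand at the other side.
- jig_bed (a point): Centre of the top of the jig's aluminium bed, 150 mm (x) x 112 mm (y), 20 mm above the bench; same axes as the corner. The fences close its +x and +y sides; the -x side (towards the robot) and the -y side are open, with a drop to the bench.
- stand_slope (a point): Fixed wooden stand with a sloping board: point on the board's upper surface, half-way along its 240 mm width (y), at the plates' middles, 49 mm above the bench. z up; the board rises 35 degrees towards +x, away from the robot. The plates lie flat on it, about 52 mm to either side in y, lower ends against an 8 mm lip 55 mm down-slope.
- stand_rail (a point): Centre of a wooden rail over the board: 26 mm (x) x 268 mm (y) x 12 mm (z), posts 20 x 10 mm at y = +-129; stand's axes. It is over the plates' upper halves, so grasp them with the tool tilted square to the board, and draw them out about 25 mm square to the board, then towards -x and up.
- wide_plate_mid (a point): Centre of the wide brass plate, 110 x 64 x 8 mm, about 0.5 kg; its x is along the 110 mm, y along the 64 mm, z along the thickness. It starts on the stand's slope in either of the two places, its x pointing up-slope.
- narrow_plate_mid (a point): Centre of the narrow brass plate, 110 x 48 x 8 mm, about 0.36 kg; axes as for the wide plate. It starts in the other place on the stand.
- brush_mid (a point): Centre of the bench brush, half-way up (33 mm above its underside); it stands on the bench, bristles down. Rigid black bristle block 18 mm thick (x) x 100 mm long (y) x 30 mm high, and above it a wooden back 22 mm thick (x) x 104 mm long (y), from 30 to 66 mm above the underside, which is the part to hold. z is up. About 0.13 kg.
- scrap0_mid (a point): Centre of a loose bit of scrap on the jig's bed, a brass block 20 x 16 x 16 mm.
- scrap1_mid (a point): Centre of a loose bit of scrap on the jig's bed, a wooden block 18 x 18 x 14 mm high.
- scrap2_mid (a point): Centre of a loose bit of scrap on the jig's bed, an L-shaped brass piece about 22 x 19 x 16 mm.
- scrap3_mid (a point): Centre of a loose bit of scrap on the jig's bed, a cork block 16 x 16 x 16 mm.
- bottle: Bystander: amber bottle, 44 mm across and 120 mm high, standing between the jig and the stand; origin at the centre of its underside.
- cup: Bystander: paper-coloured cup, 72 mm across and 85 mm high; origin at the centre of its underside.
- pin_block: Bystander: cork block 70 x 70 x 40 mm with steel pins standing up to 80 mm above the bench, beyond the jig and the stand; origin at the centre of its underside.
Not all that is in view belongs to the job. Of the things that look like the part that bears jig_corner, the largest one is meant.

How it is judged:
By the outcome, as a careful person would: the job done as asked, in the order asked, and still so for the second after the job is handed in, with the robot touching nothing.
It also fails if it takes over 72 s, if anything falls off the work surface, if the arm or the gripper's body presses on something with over 40 N, if the wrist force passes 120 N, or if a joint passes its speed limit or range.

## Robot

A 6-joint arm with a two-finger parallel gripper is mounted at the origin on the work surface. World frame = base frame: x ahead of the robot, y to its left, z up, the work surface at z = 0. Lengths are in m, angles in degrees, forces in N, time in s.
With the tool pointing down it reaches from about 0.375 to 0.9 m from the base axis. Payload 3.1 kg.
Tool frame: the origin (TCP) lies on the centre line of the jaws, within the pads' length; the fingertips stand 25 mm ahead of it and the grasp point (between the pads) lies 6 mm ahead of it; z points along the fingers, y is the line along which they close (so a half turn about z gives the same grasp; the last joint's range is limited). The gripper opens to 87 mm and grips with 3 to 60 N. Pads are 19 mm wide; open, the fingers measure 117 mm over their backs; the gripper's body (75 mm by 190 mm) begins 51 mm behind the grasp point.
Start: joints at [58.814, 30.224, 82.088, -0, 67.689, -10.227], TCP at [0.224, 0.584, 0.224] pointing down, gripper open.
Joint ranges: [-176.69, 176.69], [-43.24, 126.21], [12.49, 139.97], [-82, 262], [0, 151.66], [-163.58, 163.58]. Speed limits (degrees/s): [159.86, 159.86, 180, 180, 180, 180].

## Interface

Orientations are given as a 3x3 rotation matrix whose columns are the frame's x, y, z axes.
In Python, from rig import bot, cams, models gives the robot as it stands. The module is installed in compiled form; this text tells all that it offers.
- The arm moves only by the shell command python3 -m handwheel 'ROWS' [OPENING]. ROWS is JSON, a list of rows, each a list of 6 numbers: the shift along the world's x, y, z each as a share of 1 m, from -1 to 1, then the turn, a rotation vector about the world's x, y, z each as a share of 2 rad, from -1 to 1. In form: [[dx, dy, dz, wx, wy, wz], ...]. A call has exactly 8 rows; each row is the pose to reach, as a shift and turn from the pose commanded when the call began; what a row does not reach only later rows make up. A row lasts 1/12 s, in which the tool goes at most 41.7 mm and 7.16 degrees, less where a joint would pass 70% of its speed; a pose out of reach is approached as far as the arm can. A call with a number of a shift or a turn outside -1 to 1 is refused whole. A call with a gripper value outside its range is refused whole. OPENING is the opening, from -1 (shut) to 1 (fully open), so that 0 is half open, set as the call begins (- or left out, the last holds). The fingers move at their own pace and stop on an object; the grip force is fixed at half the most. Time passes only in rows, so rows that repeat a pose let the fingers close, or fill a call up. It gives the time, the measured TCP pose, the force, the opening and the grip force at its end, in the units of the state.
- bot.read_state(): the state, without advancing time (a new reading comes with each control period).
- cams.capture(name): name is "scene" or "top"; returns (picture, depth): 420x560x3 uint8, blue, green, red; 420x560 float32, m along the optical axis (not along the pixel's ray), 0 where there is no reading.
- cams.calibration(name): a dict with "mtx" (3x3 intrinsics, pixels), "R" (3x3) and "t" (3): a world point X has camera coordinates R X + t. Camera axes: x right, y down, z forward; pixel columns grow to the right and rows downward; lengths in m; the calibration is good to about 2 mm. A picture is of the moment at which its call begins. calibration takes no time and is no camera call.
- bot.hand_in(): hands the job in; it is judged then, once.
Trained networks look in the newest picture that a camera, given by its name, has taken for a name from the list of things; names that differ only in an ending like _2 or _b are one class to them, and where a whole thing is asked for, a point or a joint stands for the part that bears it (a point fixed in the world has none). Each returns a list of dicts, best first, with "conf" (0 to 1); they miss things now and then, are a little off and sometimes report something else, mostly with a low value. They report only what shows in the picture. A call takes as long as a camera call. They do not tell look-alikes from the thing itself.
- models.spot_in(query, camera): "position" ([column, row] in pixels, amid what is visible of it).
- models.tip_of(query, camera): "position" ([column, row] in pixels: a listed point, or the origin of a listed thing).
The state is a dict: "time_s": time; "joint_positions": joint angles; "qvel": joint speeds; "tau": joint torques, N m; "position": TCP position; "tcp_rot": TCP orientation; "force": force on the tool from outside, world axes, zero at the start; "moment": the same for the moment, N m; "opening": opening from 0.0 (shut) to 1.0 (fully open); "grasp_force": force on a finger pad.
Only numpy, scipy, OpenCV 4.12 (cv2) and the standard library are available. Lean on these libraries where they do the work, as an engineer would, in place of code of your own. Each camera call takes 0.05 s, during which the arm holds its last target. There are 200 camera calls.

## Working session

There is one attempt and no reset: what is moved stays moved. The work goes in short steps, Python scripts to look and compute and a shell command to move; the robot and the scene stay as the last step left them, time stands still between calls to the robot, and variables do not carry over. Pictures are saved under pics/ and viewed, at most 10 in all, crops included, and the job is handed in when it is done.

```bash
mkdir -p pics; python3 - <<'E'
from rig import bot,cams,models
import cv2,numpy as np
s=bot.read_state(); print(s['time_s'],s['position'],s['tcp_rot'],s['opening'],s['force'])
for n in ['scene','top']:
    im,d=cams.capture(n); cv2.imwrite(f'pics/{n}0.png',im); np.save(f'{n}0.npy',d)
    c=cams.calibration(n); print(n,np.round(c['mtx'],1).tolist(),np.round(c['R'],4).tolist(),np.round(c['t'],4).tolist())
print(bot.read_state()['time_s'])
E
```

```text
0.0 [0.22314431 0.58304298 0.22316925] [[-9.33822908e-01  3.57733834e-01 -1.13196230e-03]
 [ 3.57735402e-01  9.33821181e-01 -1.83939100e-03]
 [ 3.99037973e-04 -2.12260844e-03 -9.99997668e-01]] 0.9961045138213305 [0.55257226 0.12759488 0.26474065]
scene [[421.0, 0.0, 280.9], [0.0, 421.0, 210.2], [0.0, 0.0, 1.0]] [[-0.4848, 0.8745, 0.0143], [0.5289, 0.3061, -0.7915], [-0.6966, -0.3762, -0.611]] [0.2977, -0.1707, 1.6872]
top [[472.4, 0.0, 278.5], [0.0, 472.4, 206.9], [0.0, 0.0, 1.0]] [[0.0044, -1.0, 0.0058], [-0.9855, -0.0053, -0.1696], [0.1696, -0.005, -0.9855]] [-0.0359, 0.5256, 1.561]
0.1
```

View pics/top0.png

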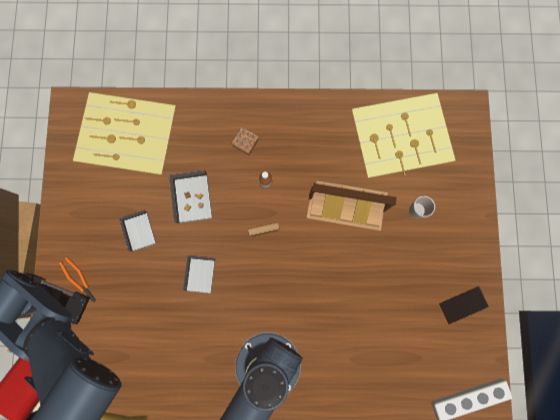

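View pics/scene0.png

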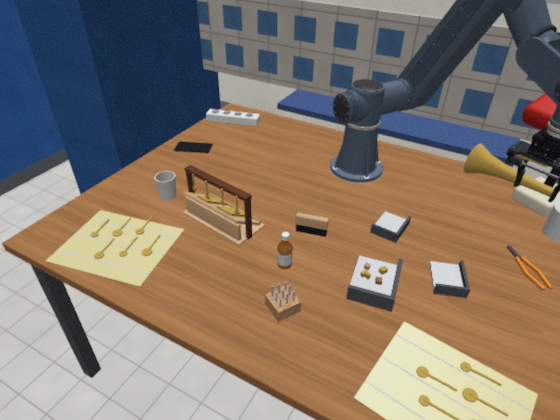

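The top view shows three jig look-alikes at pixels (192,197), (138,230) and (200,275). The largest is (192,197), which carries the scrap. The brush is at (264,229), the stand at (348,207), bottle (265,178), cup (423,207) and pin block (245,140). I'll check that choice in a close crop and measure.

```bash
cat > h.py <<'E'
import numpy as np,cv2
from rig import bot,cams,models
def world(n,d):
    c=cams.calibration(n);K=np.array(c['mtx']);R=np.array(c['R']);t=np.array(c['t'])
    v,u=np.mgrid[:420,:560]
    p=np.stack([(u-K[0,2])/K[0,0]*d,(v-K[1,2])/K[1,1]*d,d],-1)
    return (p-t)@R
def ray(n,px):
    c=cams.calibration(n);K=np.array(c['mtx']);R=np.array(c['R']);t=np.array(c['t'])
    return -R.T@t, R.T@np.linalg.inv(K)@np.array([px[0],px[1],1.])
def onz(n,px,z):
    o,r=ray(n,px); return o+r*(z-o[2])/r[2]
def tri(pa,pb):
    o1,r1=ray('top',pa);o2,r2=ray('scene',pb)
    A=np.stack([r1,-r2],1);s=np.linalg.lstsq(A,o2-o1,rcond=None)[0]
    a=o1+r1*s[0];b=o2+r2*s[1];return (a+b)/2,np.linalg.norm(a-b)
def proj(n,X):
    c=cams.calibration(n);p=np.array(c['mtx'])@(np.array(c['R'])@X+np.array(c['t']));return p[:2]/p[2]
E
python3 - <<'E'
from h import *
np.set_printoptions(precision=4,suppress=True)
for n in ['top','scene']: cams.capture(n)
for q in ['jig_corner','jig_bed','stand_slope','stand_rail','wide_plate_mid','narrow_plate_mid','brush_mid','scrap0_mid','scrap1_mid','scrap2_mid','scrap3_mid','bottle','cup','pin_block']:
    D={n:models.tip_of(q,n)[:3] for n in ['top','scene']}
    o=[]
    for a in D['top']:
        for b in D['scene']:
            X,e=tri(a['position'],b['position'])
            if e<.02:o.append((np.round(X,3).tolist(),round(e,4),np.round(a['position']).tolist(),np.round(b['position']).tolist(),round(a['conf'],2),round(b['conf'],2)))
    print(q);[print('  ',x) for x in o[:3]]
a=cv2.imread('pics/top0.png');b=cv2.imread('pics/scene0.png')
A=cv2.resize(a[165:230,160:400][:, :],None,fx=3.3,fy=3.3,interpolation=2)
B=cv2.resize(b[165:310,180:420],None,fx=2.6,fy=2.6,interpolation=2)
B=cv2.copyMakeBorder(B,0,0,0,A.shape[1]-B.shape[1],0)
cv2.imwrite('pics/crop0.png',np.vstack([A,B]));print(np.vstack([A,B]).shape)
E
```

```text
jig_corner
   ([0.365, 0.309, -0.265], np.float64(0.0035), [192.0, 260.0], [390.0, 303.0], 0.91, 0.9)
   ([0.347, 0.267, 0.009], np.float64(0.01), [192.0, 260.0], [396.0, 238.0], 0.91, 0.74)
   ([0.63, 0.339, 0.028], np.float64(0.0033), [171.0, 178.0], [390.0, 303.0], 0.64, 0.9)
jig_bed
   ([0.555, 0.264, 0.032], np.float64(0.0043), [193.0, 199.0], [374.0, 274.0], 0.97, 0.64)
   ([0.447, 0.433, 0.008], np.float64(0.0069), [144.0, 230.0], [442.0, 277.0], 0.9, 0.92)
stand_slope
   ([0.531, -0.267, 0.046], np.float64(0.0122), [349.0, 205.0], [224.0, 208.0], 0.75, 0.74)
stand_rail
   ([0.557, -0.261, 0.164], np.float64(0.0081), [350.0, 192.0], [215.0, 182.0], 0.67, 0.86)
wide_plate_mid
   ([0.545, -0.22, 0.046], np.float64(0.0052), [333.0, 202.0], [231.0, 214.0], 0.63, 0.52)
narrow_plate_mid
   ([0.522, -0.318, 0.075], np.float64(0.0052), [364.0, 207.0], [212.0, 195.0], 0.81, 0.43)
brush_mid
   ([0.45, 0.016, 0.034], np.float64(0.0172), [266.0, 228.0], [313.0, 225.0], 0.49, 0.92)
scrap0_mid
   ([0.531, 0.282, 0.039], np.float64(0.0061), [185.0, 205.0], [382.0, 269.0], 0.44, 0.63)
scrap1_mid
   ([0.563, 0.281, 0.024], np.float64(0.0003), [187.0, 197.0], [378.0, 280.0], 0.61, 0.39)
scrap2_mid
scrap3_mid
   ([0.53, 0.23, 0.029], np.float64(0.0), [202.0, 206.0], [365.0, 265.0], 0.49, 0.35)
bottle
   ([0.627, 0.014, 0.007], np.float64(0.0064), [266.0, 180.0], [284.0, 265.0], 0.68, 0.93)
cup
   ([0.524, -0.515, 0.004], np.float64(0.0046), [417.0, 210.0], [168.0, 195.0], 0.67, 0.6)
pin_block
   ([0.764, 0.089, -0.005], np.float64(0.0022), [245.0, 144.0], [283.0, 309.0], 0.67, 0.81)
(591, 792, 3)
```

View pics/crop0.png

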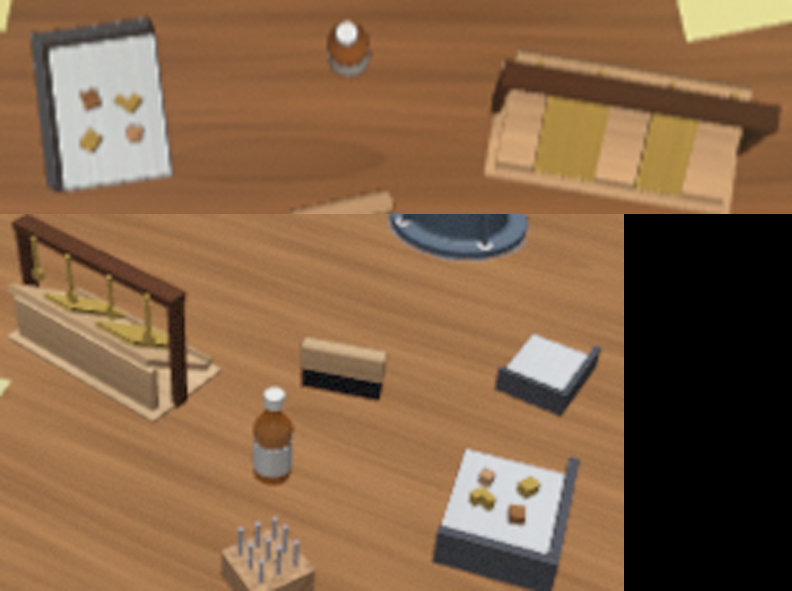

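The crop confirms the choice: the largest jig, at top pixels (171–212, 172–222), carries the four bits. Its long fence is on the left and its short fence on the far side. The wide plate is the left one on the stand at (333,205), and the narrow one is at (361,210). Next I'll work out the geometry from the depth.

```bash
python3 - <<'E'
from h import *
np.set_printoptions(precision=4,suppress=True)
P={n:world(n,np.load(n+'0.npy')) for n in['top','scene']}
I={n:cv2.imread(f'pics/{n}0.png') for n in P}
for n in P:
    p=P[n];print(n,'table z',np.median(p[...,2][(abs(p[...,0]-.4)<.05)&(abs(p[...,1]+.15)<.05)]))
def rect(m,n,name):
    q=P[n][m];r=cv2.minAreaRect(q[:,:2].astype(np.float32));print(name,n,len(q),'c',np.array(r[0]),'size',np.array(r[1]),'ang',round(r[2],2),'z',np.percentile(q[:,2],[5,50,95]))
box=lambda p,x0,x1,y0,y1:(p[...,0]>x0)&(p[...,0]<x1)&(p[...,1]>y0)&(p[...,1]<y1)
for n in P:
    p=P[n];z=p[...,2];hsv=cv2.cvtColor(I[n],cv2.COLOR_BGR2HSV)
    J=box(p,.45,.66,.18,.36)
    rect(J&(hsv[...,1]<50)&(hsv[...,2]>140)&(z>.01)&(z<.03),n,'bed')
    rect(J&(z>.037)&(z<.06),n,'fences')
    m=(J&(hsv[...,1]>80)&(z>.024)&(z<.045)).astype(np.uint8)
    k,l,st,c=cv2.connectedComponentsWithStats(m)
    for i in range(1,k):
        if st[i,4]>=5: print('  scrap',st[i,4],np.median(p[l==i],0),c[i])
    B=box(p,.38,.50,-.07,.1)
    rect(B&(z>.055)&(z<.075),n,'brush top')
    S=box(p,.42,.68,-.45,-.1)
    rect(S&(z>.12),n,'rail')
    y=S&(hsv[...,0]>18)&(hsv[...,0]<32)&(hsv[...,1]>130)&(z>.01)&(z<.12)
    k,l,st,c=cv2.connectedComponentsWithStats(y.astype(np.uint8))
    for i in range(1,k):
        if st[i,4]>=30: rect(l==i,n,'plate'); print('   px',c[i])
    for nm,b in dict(bottle=(.57,.68,-.03,.06),cup=(.46,.58,-.57,-.46),pin=(.7,.83,.03,.15)).items(): rect(box(p,*b)&(z>.03),n,nm)
E
```

```text
top table z 0.0003107528575947844
scene table z -0.0008363849885979058
bed top 1232 c [0.5597 0.2644] size [0.1511 0.113 ] ang 8.37 z [0.0143 0.0203 0.0261]
fences top 371 c [0.5661 0.2712] size [0.1623 0.1248] ang 8.93 z [0.0381 0.047  0.0532]
  scrap 17 [0.5677 0.2835 0.0329] [186.8235 194.7647]
  scrap 22 [0.5658 0.24   0.0355] [198.4091 195.6364]
  scrap 16 [0.533  0.2345 0.0347] [200.375 205.   ]
  scrap 24 [0.5253 0.2793 0.0351] [186.7917 207.25  ]
brush top top 211 c [0.4514 0.0174] size [0.0233 0.1034] ang 13.21 z [0.0596 0.0649 0.0709]
rail top 766 c [ 0.5544 -0.2716] size [0.269  0.0358] ang 80.37 z [0.1552 0.1626 0.168 ]
plate top 425 c [ 0.5274 -0.2172] size [0.0624 0.0708] ang 80.59 z [0.0258 0.0488 0.0721]
   px [332.6565 206.3624]
plate top 326 c [ 0.5122 -0.3151] size [0.0472 0.072 ] ang 81.74 z [0.0258 0.0493 0.0722]
   px [361.6104 211.1227]
bottle top 163 c [0.6195 0.0134] size [0.0398 0.0427] ang 5.13 z [0.0411 0.0816 0.122 ]
cup top 281 c [ 0.5258 -0.5162] size [0.0691 0.0704] ang 18.85 z [0.0338 0.067  0.0877]
pin top 405 c [0.7666 0.0871] size [0.0725 0.0716] a
[... 405 characters left out ...]
 [347. 290.]
brush top scene 209 c [0.4515 0.0183] size [0.0255 0.1035] ang 14.05 z [0.0557 0.0637 0.0675]
rail scene 769 c [ 0.5528 -0.2701] size [0.271  0.0374] ang 79.64 z [0.1269 0.1604 0.164 ]
plate scene 132 c [ 0.5283 -0.3094] size [0.1738 0.0866] ang 34.43 z [0.0294 0.077  0.1103]
   px [212.0076 199.6136]
plate scene 148 c [ 0.5404 -0.1977] size [0.1089 0.0906] ang 81.6 z [0.032  0.0777 0.1045]
   px [232.0405 210.9392]
bottle scene 358 c [0.6272 0.0174] size [0.0351 0.0411] ang 46.84 z [0.0353 0.0747 0.119 ]
cup scene 409 c [ 0.525  -0.5145] size [0.0752 0.0699] ang 67.93 z [0.0345 0.0651 0.0842]
pin scene 664 c [0.7658 0.0868] size [0.073  0.0733] ang 61.9 z [0.0338 0.0401 0.0699]
```

```bash
python3 - <<'E'
from h import *
np.set_printoptions(precision=4,suppress=True)
b=cv2.imread('pics/scene0.png');cv2.imwrite('pics/stand.png',cv2.resize(b[160:245,178:270],None,fx=7,fy=7,interpolation=2))
p=world('top',np.load('top0.npy'));a=cv2.imread('pics/top0.png');hsv=cv2.cvtColor(a,cv2.COLOR_BGR2HSV);z=p[...,2]
o=np.array([.5536,-.2709])
Pl=[]
for th in [-9.8]:
    ex=np.array([np.cos(np.radians(th)),np.sin(np.radians(th))]);ey=np.array([-ex[1],ex[0]])
    y=(hsv[...,0]>18)&(hsv[...,0]<32)&(hsv[...,1]>130)&(z>.01)&(z<.12)&(p[...,0]>.42)&(p[...,0]<.68)&(p[...,1]>-.45)&(p[...,1]<-.1)
    y=cv2.erode(y.astype(np.uint8),np.ones((3,3)))>0
    q=p[y];s=(q[:,:2]-o)@np.stack([ex,ey],1)
    for sgn in(1,-1):
        m=s[:,1]*sgn>0;A=np.c_[s[m],np.ones(m.sum())];c=np.linalg.lstsq(A,q[m,2],rcond=None)[0];print(sgn,c,'slope',np.degrees(np.arctan(c[0])),'x at z=.0556',(.0556-c[2]-c[1]*s[m,1].mean())/c[0], 'y mean',s[m,1].mean(), s[m].min(0),s[m].max(0))
ps=world('scene',np.load('scene0.npy'));b=cv2.cvtColor(b,cv2.COLOR_BGR2HSV)
s=(ps[...,:2]-o)@np.stack([ex,ey],1);zz=ps[...,2]
m=(abs(s[...,0])<.12)&(abs(s[...,1])<.15)&(zz>.09)&(zz<.145)
for v,u in np.argwhere(m)[::6]: print(u,v,s[v,u],zz[v,u],b[v,u])
E
```

```text
1 [0.7026 0.0028 0.0729] slope 35.09103707207929 x at z=.0556 -0.02485571837858084 y mean 0.048724895131159705 [-0.066   0.0212] [-0.003   0.0762]
-1 [ 0.7175 -0.0177  0.0723] slope 35.658677359899 x at z=.0556 -0.024513928608484323 y mean -0.050463971184709994 [-0.0656 -0.0703] [-0.0019 -0.0302]
185 172 [ 0.006  -0.1338] 0.14452381266517816 [ 13 140 138]
188 174 [ 0.0005 -0.1268] 0.13700779558045323 [  9 135  49]
189 175 [-0.0047 -0.1292] 0.12950289820068198 [ 13 130  47]
189 176 [-0.0003 -0.1241] 0.1299406349007093 [ 13 159  48]
189 177 [ 0.0027 -0.1208] 0.12889064254558605 [ 10 161  46]
189 178 [ 0.0035 -0.1206] 0.12546869989036546 [  8 154  48]
187 179 [ 0.0055 -0.1293] 0.11880542607577982 [ 12 154  83]
193 179 [ 0.0119 -0.0895] 0.13901153337228714 [ 20 143 109]
192 180 [ 0.0155 -0.0907] 0.13646313846628588 [ 20 152  87]
191 181 [-0.0051 -0.1235] 0.10802396165459811 [  8 108  52]
190 182 [-0.0023 -0.1259] 0.1043838053552302 [ 10 138  50]
189 183 [ 0.0037 -0.1241] 0.10428406698959605 [ 11 144  53]
187 184 [ 0.0076 -0.1304] 0.09950020414725548 [ 14 137 123]
193 184 [ 0.0141 -0.0901
[... 1735 characters left out ...]
 51]
244 210 [0.0042 0.125 ] 0.11450566486597968 [ 14 136 133]
234 211 [0.0152 0.093 ] 0.10132164414228693 [ 22 146 177]
245 211 [0.0022 0.127 ] 0.11047187676855387 [ 12 145  74]
234 212 [0.0132 0.0906] 0.09504607448168419 [ 21 146 170]
246 212 [0.0037 0.1325] 0.11024210489926516 [ 14 150  51]
235 213 [0.0124 0.0939] 0.092297344915232 [ 21 159 133]
245 213 [0.0031 0.1275] 0.10352665736474058 [ 14 139  75]
224 214 [0.0357 0.0695] 0.09013550552104038 [ 15  95 171]
244 214 [0.0049 0.1248] 0.09944929550391107 [ 20 160 131]
250 214 [-0.0132  0.1327] 0.09243542566947413 [ 10 133  48]
247 215 [0.0009 0.1334] 0.09750559381179903 [  8 141  49]
246 216 [0.0035 0.1316] 0.09427401968212497 [  9 142  54]
```

View pics/stand.png

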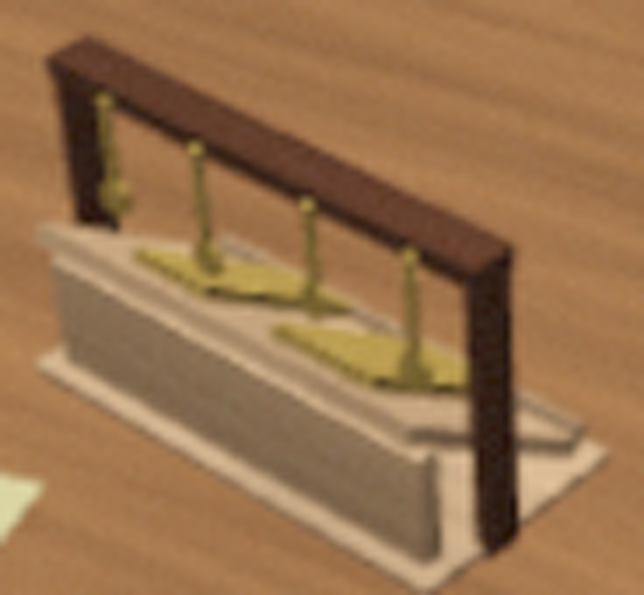

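The stand shows four spoon-like tools hanging on the far side of its rail (crop (115,200), (205,260), (308,300), (410,370)), with their ends just above the plates' upper ends. I'll draw the plates out carefully below them. First the brush: moving above it.

```bash
python3 -m handwheel '[[0.114,-0.2825,-0.03,0,0,-0.242],[0.114,-0.2825,-0.03,0,0,-0.242],[0.114,-0.2825,-0.03,0,0,-0.242],[0.114,-0.2825,-0.03,0,0,-0.242],[0.114,-0.2825,-0.03,0,0,-0.242],[0.114,-0.2825,-0.03,0,0,-0.242],[0.114,-0.2825,-0.03,0,0,-0.242],[0.114,-0.2825,-0.03,0,0,-0.242]]' 0.2; python3 -m handwheel '[[0.114,-0.2825,-0.03,0,0,-0.242],[0.114,-0.2825,-0.03,0,0,-0.242],[0.114,-0.2825,-0.03,0,0,-0.242],[0.114,-0.2825,-0.03,0,0,-0.242],[0.114,-0.2825,-0.03,0,0,-0.242],[0.114,-0.2825,-0.03,0,0,-0.242],[0.114,-0.2825,-0.03,0,0,-0.242],[0.114,-0.2825,-0.03,0,0,-0.242]]'
cat > st.py <<'E'
from h import *
np.set_printoptions(precision=4,suppress=True)
s=bot.read_state();R=np.array(s['tcp_rot'])
print('t',round(s['time_s'],2),'p',np.array(s['position']),'x',R[:,0],'y',R[:,1],'z',R[:,2],'yaw_y',round(np.degrees(np.arctan2(R[1,1],R[0,1])),2),'open mm',round(s['opening']*87,1),'grip',round(s['grasp_force'],1),'F',np.array(s['force']),'j',np.round(s['joint_positions'],1))
E
python3 st.py
```

```text
time_s: 2.27
position: [0.3382, 0.2971, 0.1938]
tcp_rot: [[-0.658, 0.753, -0.001], [0.753, 0.658, -0.002], [-0.001, -0.002, -1.0]]
force: [0.9, -0.9, 0.1]
opening: 0.608
grasp_force: 0.0
time_s: 2.93
position: [0.455, 0.0137, 0.1643]
tcp_rot: [[-0.231, 0.973, 0.004], [0.973, 0.231, -0.002], [-0.003, 0.004, -1.0]]
force: [0.3, -0.4, -0.2]
opening: 0.6
grasp_force: 0.0
t 2.93 p [0.455  0.0137 0.1643] x [-0.2308  0.973  -0.0032] y [0.973  0.2309 0.0037] z [ 0.0044 -0.0022 -1.    ] yaw_y 13.35 open mm 52.2 grip 0.0 F [ 0.3218 -0.3669 -0.2139] j [-12.3  22.8 109.6  -0.1  47.4 -25.6]
```

```bash
python3 - <<'E'
from h import *
np.set_printoptions(precision=4,suppress=True)
ps=world('scene',np.load('scene0.npy'));o=np.array([.5536,-.2709]);th=np.radians(-9.8)
ex=np.array([np.cos(th),np.sin(th)]);ey=np.array([-ex[1],ex[0]])
s=(ps[...,:2]-o)@np.stack([ex,ey],1);z=ps[...,2]
# slope coords (S,n) from board mid at x=-.0201,z=.049
c,si=np.cos(np.radians(35)),np.sin(np.radians(35))
dx=s[...,0]+.0201;dz=z-.049;S=dx*c+dz*si;N=-dx*si+dz*c
for y0 in(-.09,-.028,.045,.096):
    m=(abs(s[...,1]-y0)<.012)&(s[...,0]>.0)&(s[...,0]<.026)&(N>.011)&(z<.12)
    k=np.argsort(N[m])[:5];print(y0,[(round(a*1e3),round(b*1e3),round(w*1e3),round(q*1e3)) for a,b,w,q in zip(S[m][k],N[m][k],z[m][k],s[m][k][:,0])])
E
```

```text
-0.09 [(57, 20, 98, 15), (60, 22, 101, 16), (62, 23, 103, 18), (59, 23, 102, 14), (56, 25, 101, 12)]
-0.028 [(50, 13, 88, 13), (53, 15, 91, 15), (57, 16, 95, 17), (54, 16, 93, 15), (55, 17, 94, 15)]
0.045 [(56, 20, 98, 14), (59, 23, 101, 15), (58, 24, 102, 14), (61, 25, 104, 16), (57, 25, 102, 12)]
0.096 [(49, 12, 87, 13), (52, 14, 90, 14), (52, 14, 91, 14), (54, 16, 93, 15), (51, 17, 92, 12)]
```

```bash
python3 -m handwheel '[[0,0,-0.03,0,0,0],[0,0,-0.06,0,0,0],[0,0,-0.08,0,0,0],[0,0,-0.095,0,0,0],[0,0,-0.102,0,0,0],[0,0,-0.106,0,0,0],[0,0,-0.107,0,0,0],[0,0,-0.107,0,0,0]]'; python3 st.py
```

```text
time_s: 3.6
position: [0.4521, 0.0186, 0.0576]
tcp_rot: [[-0.235, 0.972, 0.001], [0.972, 0.235, -0.0], [-0.0, 0.001, -1.0]]
force: [-0.4, 0.1, 0.4]
opening: 0.601
grasp_force: 0.0
t 3.6 p [0.4521 0.0186 0.0576] x [-0.235   0.972  -0.0005] y [0.972 0.235 0.001] z [ 0.0011 -0.0002 -1.    ] yaw_y 13.59 open mm 52.3 grip 0.0 F [-0.3953  0.1424  0.356 ] j [-11.8  34.9 114.4   0.   30.6 -25.4]
```

```bash
python3 -m handwheel '[[0,0,0,0,0,0],[0,0,0,0,0,0],[0,0,0,0,0,0],[0,0,0,0,0,0],[0,0,0,0,0,0],[0,0,0,0,0,0],[0,0,0,0,0,0],[0,0,0,0,0,0]]' -1; python3 st.py
```

```text
time_s: 4.27
position: [0.4515, 0.0186, 0.0573]
tcp_rot: [[-0.235, 0.972, 0.0], [0.972, 0.235, -0.0], [-0.0, 0.0, -1.0]]
force: [-0.1, 0.3, 2.3]
opening: 0.248
grasp_force: 29.8
t 4.27 p [0.4515 0.0186 0.0573] x [-0.2349  0.972  -0.    ] y [0.972  0.2349 0.0001] z [ 0.0001 -0.     -1.    ] yaw_y 13.58 open mm 21.6 grip 29.8 F [-0.0928  0.2981  2.2771] j [-11.9  34.9 114.4   0.   30.6 -25.4]
```

```bash
python3 -m handwheel '[[0,0,0.03,0,0,0],[0,0,0.07,0,0,0],[0,0,0.1,0,0,0],[0.02,0.032,0.1,0,0,-0.01],[0.045,0.073,0.1,0,0,-0.02],[0.07,0.113,0.1,0,0,-0.03],[0.095,0.153,0.1,0,0,-0.04],[0.115,0.186,0.1,0,0,-0.043]]'; python3 -m handwheel '[[0.02,0.033,0,0,0,0],[0.035,0.057,0,0,0,0],[0.041,0.066,0,0,0,0],[0.041,0.066,-0.02,0,0,0],[0.041,0.066,-0.04,0,0,0],[0.041,0.066,-0.05,0,0,0],[0.041,0.066,-0.05,0,0,0],[0.041,0.066,-0.05,0,0,0]]'; python3 st.py; python3 - <<'E'
from h import *
np.set_printoptions(precision=4,suppress=True)
o=np.array([.6264,.3310]);th=np.radians(8.7);ex=np.array([np.cos(th),np.sin(th)]);ey=np.array([-ex[1],ex[0]])
c=np.array(bot.read_state()['position'])[:2]; print('jig tcp',(c-o)@np.stack([ex,ey],1)*1e3)
for n in('top','scene'):
    im,d=cams.capture(n);cv2.imwrite(f'pics/{n}1.png',im);np.save(n+'1.npy',d)
b=cv2.imread('pics/scene1.png')[190:330,300:470];cv2.imwrite('pics/s1c.png',cv2.resize(b,None,fx=4,fy=4,interpolation=2))
E
```

```text
time_s: 4.93
position: [0.5594, 0.1942, 0.1569]
tcp_rot: [[-0.15, 0.989, -0.001], [0.989, 0.15, -0.0], [-0.0, -0.001, -1.0]]
force: [0.8, -1.1, -1.1]
opening: 0.251
grasp_force: 29.8
time_s: 5.6
position: [0.5993, 0.2577, 0.1064]
tcp_rot: [[-0.15, 0.989, -0.002], [0.989, 0.15, -0.001], [-0.0, -0.003, -1.0]]
force: [0.2, 0.5, -1.9]
opening: 0.248
grasp_force: 29.8
t 5.6 p [0.5993 0.2577 0.1064] x [-0.1498  0.9887 -0.0003] y [ 0.9887  0.1498 -0.0026] z [-0.0025 -0.0007 -1.    ] yaw_y 8.61 open mm 21.6 grip 29.8 F [ 0.1706  0.4541 -1.9408] j [13.5 40.4 83.3 -0.  56.5  4.9]
jig tcp [-37.9283 -68.3807]
```

View pics/s1c.png

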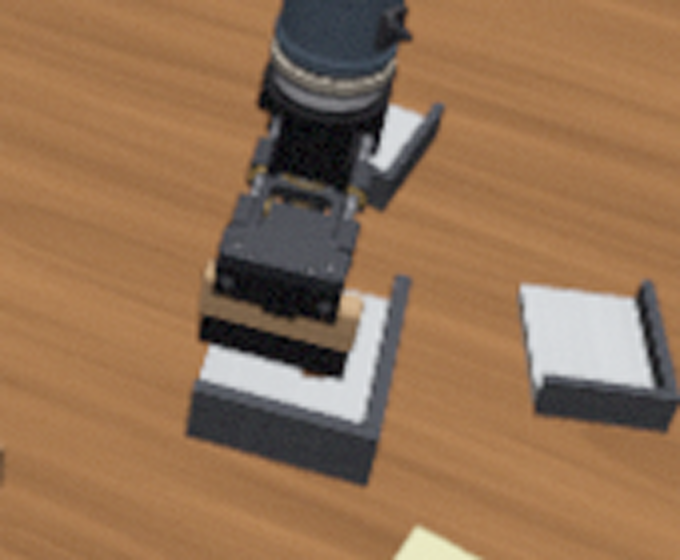

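The picture shows the brush above the bed, about 12 mm short of the planned line, and the bits on the robot side of it. I'll shift over, lower, and check before sweeping.

```bash
python3 -m handwheel '[[0.008,0.013,0,0,0,0],[0.008,0.013,0,0,0,0],[0.008,0.013,-0.01,0,0,0],[0.008,0.013,-0.02,0,0,0],[0.008,0.013,-0.025,0,0,0],[0.008,0.013,-0.0275,0,0,0],[0.008,0.013,-0.0275,0,0,0],[0.008,0.013,-0.0275,0,0,0]]'; python3 - <<'E'
from h import *
np.set_printoptions(precision=4,suppress=True)
o=np.array([.6264,.3310]);th=np.radians(8.7);ex=np.array([np.cos(th),np.sin(th)]);ey=np.array([-ex[1],ex[0]])
p=np.array(bot.read_state()['position']); print('jig tcp',(p[:2]-o)@np.stack([ex,ey],1)*1e3,p)
E
```

```text
time_s: 6.37
position: [0.6078, 0.2712, 0.0792]
tcp_rot: [[-0.15, 0.989, -0.001], [0.989, 0.15, -0.0], [-0.0, -0.001, -1.0]]
force: [-0.2, -0.1, -1.5]
opening: 0.249
grasp_force: 29.8
jig tcp [-27.4234 -56.3293] [0.6078 0.2712 0.0792]
```

```bash
python3 -m handwheel '[[-0.007,-0.001,-0.0005,0,0,0],[-0.017,-0.0026,-0.0005,0,0,0],[-0.027,-0.0041,-0.0005,0,0,0],[-0.037,-0.0057,-0.0005,0,0,0],[-0.047,-0.0072,-0.0005,0,0,0],[-0.057,-0.0087,-0.0005,0,0,0],[-0.067,-0.0103,-0.0005,0,0,0],[-0.077,-0.0118,-0.0005,0,0,0]]'; python3 -m handwheel '[[-0.01,-0.0015,0,0,0,0],[-0.02,-0.0031,0,0,0,0],[-0.03,-0.0046,0,0,0,0],[-0.04,-0.0061,0,0,0,0],[-0.05,-0.0077,0,0,0,0],[-0.06,-0.0092,0,0,0,0],[-0.07,-0.0107,0,0,0,0],[-0.08,-0.0122,0,0,0,0]]'; python3 -m handwheel '[[-0.005,-0.0008,0,0,0,0],[-0.01,-0.0015,0,0,0,0],[-0.01,-0.0015,0.01,0,0,0],[-0.01,-0.0015,0.035,0,0,0],[-0.01,-0.0015,0.07,0,0,0],[-0.01,-0.0515,0.08,0,0,0],[-0.01,-0.0915,0.08,0,0,0],[-0.01,-0.1315,0.08,0,0,0]]'; python3 st.py; python3 - <<'E'
from h import *
for n in('top','scene'):
    im,d=cams.capture(n);cv2.imwrite(f'pics/{n}2.png',im);np.save(n+'2.npy',d)
a=cv2.imread('pics/top2.png')[160:260,150:260];b=cv2.imread('pics/scene2.png')[205:315,320:430]
cv2.imwrite('pics/c2.png',np.hstack([cv2.resize(a,(396,360),interpolation=2),cv2.resize(b,(360,360),interpolation=2)]))
E
```

```text
time_s: 7.03
position: [0.5306, 0.2596, 0.0798]
tcp_rot: [[-0.151, 0.989, 0.001], [0.989, 0.151, 0.0], [0.0, 0.001, -1.0]]
force: [0.2, 0.2, -1.9]
opening: 0.249
grasp_force: 29.7
time_s: 7.7
position: [0.4501, 0.2473, 0.0792]
tcp_rot: [[-0.15, 0.989, 0.0], [0.989, 0.15, 0.0], [0.0, 0.0, -1.0]]
force: [0.3, -0.5, -0.9]
opening: 0.252
grasp_force: 29.8
time_s: 8.37
position: [0.4425, 0.1212, 0.1612]
tcp_rot: [[-0.154, 0.988, 0.005], [0.988, 0.154, -0.0], [-0.001, 0.005, -1.0]]
force: [-0.2, -0.5, -1.2]
opening: 0.249
grasp_force: 29.8
t 8.37 p [0.4425 0.1212 0.1612] x [-0.1537  0.9881 -0.0009] y [0.9881 0.1537 0.0052] z [ 0.0052 -0.0001 -1.    ] yaw_y 8.84 open mm 21.7 grip 29.8 F [-0.1751 -0.5068 -1.2422] j [  1.3  23.3 109.3  -0.   47.1  -7.5]
```

View pics/c2.png

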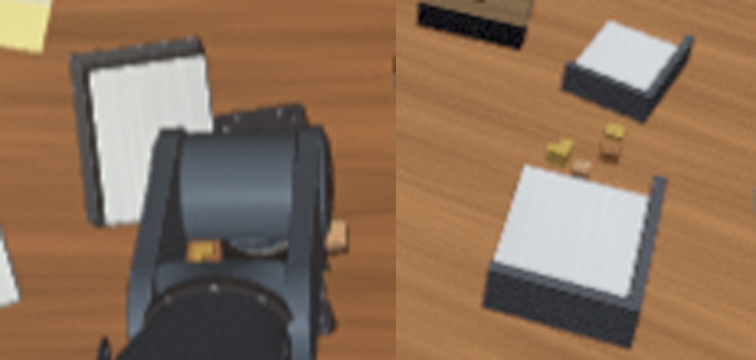

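The picture shows the bed clear, with all four bits on the bench in front of it (crop right: (560,150), (580,167), (613,132), (610,150)). I'll return the brush to its place.

```bash
python3 -m handwheel '[[0.009,-0.035,0,0,0,0.015],[0.009,-0.07,0,0,0,0.03],[0.009,-0.1,0,0,0,0.043],[0.009,-0.103,0,0,0,0.043],[0.009,-0.103,-0.02,0,0,0.043],[0.009,-0.103,-0.05,0,0,0.043],[0.009,-0.103,-0.07,0,0,0.043],[0.009,-0.103,-0.08,0,0,0.043]]'; python3 -m handwheel '[[0,0,-0.006,0,0,0],[0,0,-0.012,0,0,0],[0,0,-0.016,0,0,0],[0,0,-0.016,0,0,0],[0,0,-0.016,0,0,0],[0,0,-0.016,0,0,0],[0,0,-0.016,0,0,0],[0,0,-0.016,0,0,0]]'; python3 st.py
```

```text
time_s: 9.13
position: [0.4494, 0.0198, 0.0775]
tcp_rot: [[-0.234, 0.972, -0.003], [0.972, 0.234, 0.001], [0.002, -0.002, -1.0]]
force: [-0.1, 0.3, -1.2]
opening: 0.249
grasp_force: 29.8
time_s: 9.8
position: [0.4504, 0.0187, 0.0636]
tcp_rot: [[-0.235, 0.972, 0.001], [0.972, 0.235, -0.0], [-0.0, 0.001, -1.0]]
force: [0.1, -0.5, -1.4]
opening: 0.254
grasp_force: 29.8
t 9.8 p [0.4504 0.0187 0.0636] x [-0.2347  0.9721 -0.0005] y [0.9721 0.2347 0.001 ] z [ 0.0011 -0.0002 -1.    ] yaw_y 13.57 open mm 22.1 grip 29.8 F [ 0.0511 -0.5292 -1.4043] j [-11.9  34.1 114.5   0.   31.4 -25.4]
```

```bash
python3 -m handwheel '[[0,0,-0.003,0,0,0],[0,0,-0.005,0,0,0],[0,0,-0.006,0,0,0],[0,0,-0.0063,0,0,0],[0,0,-0.0066,0,0,0],[0,0,-0.0066,0,0,0],[0,0,-0.0066,0,0,0],[0,0,-0.0066,0,0,0]]'; python3 -m handwheel '[[0,0,0,0,0,0],[0,0,0,0,0,0],[0,0,0,0,0,0],[0,0,0,0,0,0],[0,0,0.03,0,0,0],[0,0,0.07,0,0,0],[0,0,0.11,0,0,0],[0,0,0.15,0,0,0]]' 0.2;python3 st.py
```

```text
time_s: 10.47
position: [0.4501, 0.0188, 0.0573]
tcp_rot: [[-0.235, 0.972, 0.0], [0.972, 0.235, -0.0], [-0.0, 0.0, -1.0]]
force: [-1.4, 0.8, 9.5]
opening: 0.248
grasp_force: 29.9
time_s: 11.13
position: [0.4493, 0.0189, 0.2077]
tcp_rot: [[-0.235, 0.972, -0.002], [0.972, 0.235, 0.0], [0.001, -0.002, -1.0]]
force: [1.4, 0.6, -0.5]
opening: 0.591
grasp_force: 0.0
t 11.13 p [0.4493 0.0189 0.2077] x [-0.2347  0.9721  0.0009] y [ 0.9721  0.2347 -0.0018] z [-0.002   0.0004 -1.    ] yaw_y 13.58 open mm 51.4 grip 0.0 F [ 1.3986  0.5561 -0.495 ] j [-11.9  18.3 107.3   0.   54.5 -25.5]
```

```bash
cat > plan.py <<'E'
import sys
from h import *
from scipy.spatial.transform import Rotation as Ro
np.set_printoptions(precision=4,suppress=True)
def frame(th): 
    t=np.radians(th); return np.array([np.cos(t),np.sin(t),0]),np.array([-np.sin(t),np.cos(t),0]),np.array([0,0,1.])
so=np.array([.5536,-.2709,0]);sx,sy,sz=frame(-9.8)
jo=np.array([.6264,.3310,.02]);jx,jy,jz=frame(8.7)
def slope(pitch=35):
    a=np.radians(pitch);up=np.cos(a)*sx+np.sin(a)*sz;n=-np.sin(a)*sx+np.cos(a)*sz
    return np.stack([np.cross(sy,-n),sy,-n],1),up,n
def go(p,R):
    s=bot.read_state();R0=np.array(s['tcp_rot'])
    print('to',p,'shift',p-np.array(s['position']),'turn/2',Ro.from_matrix(R@R0.T).as_rotvec()/2)
def board(y): return so-.0201*sx+y*sy+.049*sz
E
python3 - <<'E'
from plan import *
R,up,n=slope(); print(R,up,n)
for h in(.1165,.0265): go(board(.0487)+h*n,R)
E
```

```text
[[-0.8072  0.1702  0.5652]
 [ 0.1394  0.9854 -0.0976]
 [-0.5736  0.     -0.8192]] [ 0.8072 -0.1394  0.5736] [-0.5652  0.0976  0.8192]
to [ 0.4762 -0.2081  0.1444] shift [ 0.0269 -0.2271 -0.0632] turn/2 [-0.2203 -0.2367  0.5626]
to [ 0.5271 -0.2169  0.0707] shift [ 0.0778 -0.2358 -0.137 ] turn/2 [-0.2203 -0.2367  0.5626]
```

```bash
python3 -m handwheel '[[-0.01,-0.035,0,-0.03,-0.03,0.07],[-0.01,-0.07,0,-0.055,-0.059,0.14],[-0.01,-0.105,0,-0.083,-0.089,0.21],[-0.01,-0.115,0,-0.11,-0.118,0.281],[-0.01,-0.115,0,-0.11,-0.118,0.281],[-0.01,-0.115,0,-0.11,-0.118,0.281],[-0.01,-0.115,0,-0.11,-0.118,0.281],[-0.01,-0.115,0,-0.11,-0.118,0.281]]' 1; python3 -m handwheel '[[0,-0.035,-0.01,-0.03,-0.03,0.07],[0,-0.07,-0.02,-0.055,-0.059,0.14],[0.01,-0.1,-0.03,-0.083,-0.089,0.21],[0.02,-0.112,-0.05,-0.11,-0.118,0.281],[0.037,-0.112,-0.063,-0.11,-0.118,0.281],[0.037,-0.112,-0.063,-0.11,-0.118,0.281],[0.037,-0.112,-0.063,-0.11,-0.118,0.281],[0.037,-0.112,-0.063,-0.11,-0.118,0.281]]'; python3 st.py; python3 - <<'E'
from plan import *
R,up,n=slope()
for h in(.1165,.032,.0265): go(board(.0487)+h*n,R)
E
```

```text
time_s: 11.8
position: [0.4399, -0.0963, 0.2064]
tcp_rot: [[-0.676, 0.682, 0.279], [0.673, 0.726, -0.141], [-0.298, 0.093, -0.95]]
force: [-0.4, -0.8, 0.2]
opening: 0.991
grasp_force: 0.0
time_s: 12.47
position: [0.4783, -0.1915, 0.1614]
tcp_rot: [[-0.814, 0.365, 0.452], [0.361, 0.927, -0.098], [-0.455, 0.083, -0.887]]
force: [0.2, 0.1, -0.1]
opening: 0.999
grasp_force: 0.0
t 12.47 p [ 0.4783 -0.1915  0.1614] x [-0.8141  0.3611 -0.4549] y [0.3649 0.9273 0.0831] z [ 0.4518 -0.0984 -0.8867] yaw_y 68.52 open mm 86.9 grip 0.0 F [ 0.1963  0.1465 -0.1319] j [ -42.5   22.8  121.9   51.3   17.3 -157. ]
to [ 0.4762 -0.2081  0.1444] shift [-0.0021 -0.0166 -0.0169] turn/2 [-0.0585 -0.0548  0.0988]
to [ 0.524  -0.2164  0.0752] shift [ 0.0457 -0.0249 -0.0861] turn/2 [-0.0585 -0.0548  0.0988]
to [ 0.5271 -0.2169  0.0707] shift [ 0.0488 -0.0254 -0.0906] turn/2 [-0.0585 -0.0548  0.0988]
```

J6 is close to its limit this way round, so I'll turn the tool half a turn about its axis while backing off 50 mm.

```bash
python3 -m handwheel '[[-0.04,0,0.02,0.026,-0.006,-0.052],[-0.04,0,0.02,0.05,-0.012,-0.104],[-0.04,0,0.02,0.08,-0.018,-0.16],[-0.04,0,0.02,0.108,-0.024,-0.214],[-0.04,0,0.02,0.136,-0.03,-0.268],[-0.04,0,0.02,0.165,-0.036,-0.323],[-0.04,0,0.02,0.193,-0.042,-0.378],[-0.04,0,0.02,0.221,-0.048,-0.433]]'; python3 -m handwheel '[[0,0,0,0.026,-0.006,-0.052],[0,0,0,0.05,-0.012,-0.104],[0,0,0,0.08,-0.018,-0.16],[0,0,0,0.108,-0.024,-0.214],[0,0,0,0.136,-0.03,-0.268],[0,0,0,0.165,-0.036,-0.323],[0,0,0,0.193,-0.042,-0.378],[0,0,0,0.221,-0.048,-0.433]]'; python3 st.py;  python3 - <<'E'
from plan import *
R,up,n=slope(); R=R@np.diag([-1,-1,1])
for h in(.1165,.0265): go(board(.0487)+h*n,R)
E
```

```text
time_s: 13.13
position: [0.4393, -0.1931, 0.1823]
tcp_rot: [[-0.145, 0.881, 0.451], [0.972, 0.211, -0.1], [-0.183, 0.424, -0.887]]
force: [0.1, 0.7, 0.4]
opening: 1.002
grasp_force: 0.0
time_s: 13.8
position: [0.4394, -0.193, 0.1823]
tcp_rot: [[0.648, 0.614, 0.451], [0.719, -0.688, -0.097], [0.251, 0.387, -0.887]]
force: [-0.6, -0.0, -1.5]
opening: 1.0
grasp_force: 0.0
t 13.8 p [ 0.4394 -0.193   0.1823] x [0.6478 0.7194 0.2508] y [ 0.6141 -0.6879  0.3869] z [ 0.4508 -0.0966 -0.8874] yaw_y -48.24 open mm 87.0 grip 0.0 F [-0.5828 -0.0341 -1.4691] j [-47.3  18.  125.1  48.9  20.6 -46. ]
to [ 0.4762 -0.2081  0.1444] shift [ 0.0369 -0.0151 -0.0378] turn/2 [ 0.2414 -0.1079 -0.4065]
to [ 0.5271 -0.2169  0.0707] shift [ 0.0878 -0.0239 -0.1116] turn/2 [ 0.2414 -0.1079 -0.4065]
```

```bash
python3 -m handwheel '[[0,-0.015,0,0.03,-0.013,-0.051],[0,-0.015,0,0.06,-0.027,-0.102],[0,-0.015,0,0.09,-0.04,-0.152],[0.01,-0.015,-0.01,0.12,-0.054,-0.203],[0.02,-0.015,-0.02,0.15,-0.067,-0.254],[0.037,-0.015,-0.038,0.18,-0.081,-0.305],[0.037,-0.015,-0.038,0.21,-0.094,-0.355],[0.037,-0.015,-0.038,0.241,-0.108,-0.406]]'; python3 -m handwheel '[[0,0,0,0,0,0],[0,0,0,0,0,0],[0,0,0,0,0,0],[0,0,0,0,0,0],[0,0,0,0,0,0],[0,0,0,0,0,0],[0,0,0,0,0,0],[0,0,0,0,0,0]]';python3 st.py;  python3 - <<'E'
from plan import *
R,up,n=slope(); R=R@np.diag([-1,-1,1])
for h in(.1165,.032,.0265): go(board(.0487)+h*n,R)
E
```

```text
time_s: 14.47
position: [0.4771, -0.2083, 0.1431]
tcp_rot: [[0.811, -0.157, 0.564], [-0.124, -0.988, -0.096], [0.572, 0.008, -0.82]]
force: [-0.6, 0.4, 0.4]
opening: 0.997
grasp_force: 0.0
time_s: 15.13
position: [0.4754, -0.2077, 0.1443]
tcp_rot: [[0.812, -0.153, 0.564], [-0.119, -0.988, -0.097], [0.572, 0.012, -0.82]]
force: [0.4, -0.2, -0.3]
opening: 1.004
grasp_force: 0.0
t 15.13 p [ 0.4754 -0.2077  0.1443] x [ 0.8119 -0.1186  0.5716] y [-0.1526 -0.9882  0.0117] z [ 0.5635 -0.0967 -0.8204] yaw_y -98.78 open mm 87.3 grip 0.0 F [ 0.3998 -0.2055 -0.312 ] j [-48.7  27.4 127.3  98.   21.3 -43.4]
to [ 0.4762 -0.2081  0.1444] shift [ 0.0009 -0.0004  0.0001] turn/2 [ 0.0056 -0.0021 -0.0089]
to [ 0.524  -0.2164  0.0752] shift [ 0.0486 -0.0087 -0.0691] turn/2 [ 0.0056 -0.0021 -0.0089]
to [ 0.5271 -0.2169  0.0707] shift [ 0.0517 -0.0092 -0.0736] turn/2 [ 0.0056 -0.0021 -0.0089]
```

```bash
python3 -m handwheel '[[0.01,-0.0018,-0.0142,0.002,-0.001,-0.003],[0.02,-0.0036,-0.0285,0.0056,-0.002,-0.009],[0.03,-0.0053,-0.0427,0.0056,-0.002,-0.009],[0.039,-0.0069,-0.0556,0.0056,-0.002,-0.009],[0.046,-0.0082,-0.0655,0.0056,-0.002,-0.009],[0.049,-0.0087,-0.07,0.0056,-0.002,-0.009],[0.0511,-0.0091,-0.0728,0.0056,-0.002,-0.009],[0.0511,-0.0091,-0.0728,0.0056,-0.002,-0.009]]';python3 st.py;  python3 - <<'E'
from plan import *
R,up,n=slope(); R=R@np.diag([-1,-1,1])
go(board(.0487)+.0265*n,R)
E
```

```text
time_s: 15.8
position: [0.5265, -0.2166, 0.071]
tcp_rot: [[0.808, -0.17, 0.565], [-0.14, -0.985, -0.097], [0.573, -0.001, -0.82]]
force: [-0.3, 0.3, -0.0]
opening: 1.001
grasp_force: 0.0
t 15.8 p [ 0.5265 -0.2166  0.071 ] x [ 0.8076 -0.1399  0.5729] y [-0.1703 -0.9854 -0.0007] z [ 0.5646 -0.097  -0.8196] yaw_y -99.8 open mm 87.1 grip 0.0 F [-0.3275  0.3015 -0.0428] j [-43.9  39.5 122.6 121.9  22.2 -62.9]
to [ 0.5271 -0.2169  0.0707] shift [ 0.0006 -0.0003 -0.0003] turn/2 [-0.0004 -0.0004  0.    ]
```

```bash
python3 -m handwheel '[[0.0006,-0.0002,-0.0006,0,0,0],[0.0006,-0.0002,-0.0006,0,0,0],[0.0006,-0.0002,-0.0006,0,0,0],[0.0006,-0.0002,-0.0006,0,0,0],[0.0006,-0.0002,-0.0006,0,0,0],[0.0006,-0.0002,-0.0006,0,0,0],[0.0006,-0.0002,-0.0006,0,0,0],[0.0006,-0.0002,-0.0006,0,0,0]]' -1;python3 st.py
```

```text
time_s: 16.47
position: [0.527, -0.2169, 0.0708]
tcp_rot: [[0.807, -0.17, 0.565], [-0.14, -0.985, -0.097], [0.573, -0.0, -0.819]]
force: [0.0, 0.7, 0.0]
opening: 0.482
grasp_force: 0.0
t 16.47 p [ 0.527  -0.2169  0.0708] x [ 0.8073 -0.1399  0.5733] y [-0.1705 -0.9854 -0.0003] z [ 0.5649 -0.0975 -0.8194] yaw_y -99.82 open mm 42.0 grip 0.0 F [0.0114 0.6919 0.0235] j [-43.8  39.6 122.6 122.   22.2 -63. ]
```

The fingers went past the plate's 64 mm width, so I'll look before doing anything else.

```bash
python3 - <<'E'
from plan import *
for n in('top','scene'):
    im,d=cams.capture(n);cv2.imwrite(f'pics/{n}3.png',im);np.save(n+'3.npy',d)
a=cv2.imread('pics/top3.png')[160:250,290:410];b=cv2.imread('pics/scene3.png')[150:250,170:290]
cv2.imwrite('pics/c3.png',np.hstack([cv2.resize(a,(400,300),interpolation=2),cv2.resize(b,(400,300),interpolation=2)]))
E
python3 st.py
```

```text
t 16.57 p [ 0.527  -0.2169  0.0707] x [ 0.8074 -0.1399  0.5732] y [-0.1705 -0.9854 -0.0004] z [ 0.5649 -0.0974 -0.8194] yaw_y -99.82 open mm 33.4 grip 0.0 F [-0.5277 -0.3978 -0.603 ] j [-43.8  39.6 122.6 122.   22.2 -63. ]
```

View pics/c3.png

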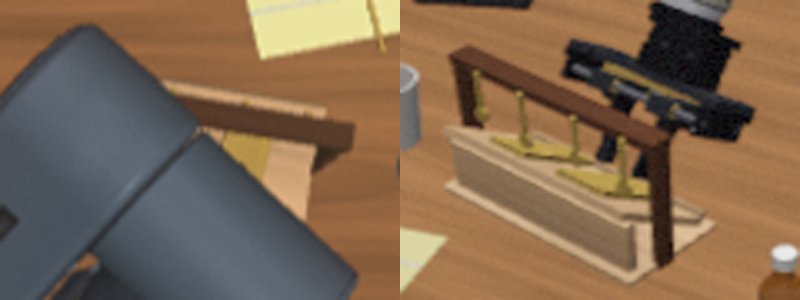

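```bash
python3 - <<'E'
from plan import *
p=world('scene',np.load('scene3.npy'));im=cv2.imread('pics/scene3.png')
R,up,n=slope();B=board(0)
S=(p-B)@up;N=(p-B)@n;Y=(p-B)@sy
m=(im.max(-1)<60)&(N>0)&(N<.06)&(abs(Y-.05)<.06)&(abs(S)<.03)
for v,u in sorted(np.argwhere(m).tolist(),key=lambda q:N[q[0],q[1]])[:14]: print(u,v,'S,Y,N mm',np.round(np.array([S[v,u],Y[v,u],N[v,u]])*1e3,1))
# plate top points now
hsv=cv2.cvtColor(im,cv2.COLOR_BGR2HSV)
m=(hsv[...,0]>18)&(hsv[...,0]<32)&(hsv[...,1]>130)&(abs(S)<.06)&(N>-.01)&(N<.012)&(abs(Y)<.1)
for lo,hi in((-.1,0),(0,.1)):
    k=m&(Y>lo)&(Y<hi);print('plate S',np.percentile(S[k],[2,98]),'Y',np.percentile(Y[k],[2,98]),'N',np.percentile(N[k],[10,50,90]),k.sum())
b=world('scene',np.load('scene0.npy'));N=(b-B)@n;S=(b-B)@up;Y=(b-B)@sy
hsv=cv2.cvtColor(cv2.imread('pics/scene0.png'),cv2.COLOR_BGR2HSV)
m=(hsv[...,0]>18)&(hsv[...,0]<32)&(hsv[...,1]>130)&(abs(S)<.06)&(N>-.01)&(N<.015)&(abs(Y)<.1)
for lo,hi in((-.1,0),(0,.1)):
    k=m&(Y>lo)&(Y<hi);print('before S',np.percentile(S[k],[2,98]),'Y',np.percentile(Y[k],[2,98]),'N',np.percentile(N[k],[10,50,90]),k.sum())
E
```

```text
231 203 S,Y,N mm [ 0.7 28.7 27.7]
232 203 S,Y,N mm [-3.6 29.4 28.4]
240 208 S,Y,N mm [ 8.2 74.2 28.7]
233 203 S,Y,N mm [-6.8 30.7 29.2]
229 202 S,Y,N mm [11.  27.4 29.8]
241 208 S,Y,N mm [ 6.8 76.9 29.9]
242 208 S,Y,N mm [ 1.3 76.7 30.3]
243 208 S,Y,N mm [-1.  78.6 31.3]
230 202 S,Y,N mm [11.6 31.6 31.4]
240 207 S,Y,N mm [ 7.5 72.4 31.4]
231 202 S,Y,N mm [ 4.6 30.2 31.5]
232 202 S,Y,N mm [-0.5 30.1 32. ]
233 202 S,Y,N mm [-5.2 30.5 32.5]
229 201 S,Y,N mm [12.1 26.8 32.9]
plate S [-0.057   0.0548] Y [-0.0724 -0.0255] N [0.006  0.0085 0.0094] 92
plate S [-0.0505  0.0544] Y [0.0186 0.0817] N [0.0066 0.0089 0.0097] 119
before S [-0.0508  0.0564] Y [-0.0703 -0.0235] N [0.0061 0.0085 0.0096] 96
before S [-0.0522  0.0537] Y [0.0177 0.0841] N [0.0062 0.009  0.01  ] 119
```

```bash
python3 - <<'E'
from plan import *
p=world('scene',np.load('scene3.npy'));im=cv2.imread('pics/scene3.png')
R,up,n=slope();B=board(0)
Q=np.stack([(p-B)@up,(p-B)@sy,(p-B)@n],-1)*1e3
for u in(231,241):
    for v in range(196,213): print(u,v,im[v,u],np.round(Q[v,u],0))
cv2.imwrite('pics/c4.png',cv2.resize(im[165:225,195:275],None,fx=9,fy=9,interpolation=0))
E
```

```text
231 196 [24 29 35] [12. 27. 50.]
231 197 [36 31 36] [ 7. 25. 47.]
231 198 [38 32 32] [ 5. 24. 43.]
231 199 [36 33 33] [12. 31. 42.]
231 200 [34 30 29] [10. 31. 38.]
231 201 [34 32 34] [ 6. 30. 35.]
231 202 [34 32 31] [ 5. 30. 31.]
231 203 [30 39 45] [ 1. 29. 28.]
231 204 [ 74  99 124] [ 3. 32. 25.]
231 205 [104 138 167] [-55.  -9.  10.]
231 206 [ 95 127 156] [-59. -11.   6.]
231 207 [ 95 142 171] [-61. -11.   2.]
231 208 [ 79 156 186] [-15.  25.  10.]
231 209 [ 77 157 186] [-3. 34.  9.]
231 210 [ 83 159 188] [10. 45.  9.]
231 211 [ 83 158 188] [21. 55.  9.]
231 212 [ 78 156 185] [35. 67. 10.]
241 196 [38 55 87] [ 84. 115.  78.]
241 197 [27 41 64] [ 90. 121.  77.]
241 198 [29 37 58] [ 85. 118.  73.]
241 199 [42 64 98] [ 84. 119.  70.]
241 200 [ 62  94 135] [-126.  -28.   27.]
241 201 [ 65  92 128] [-123.  -24.   25.]
241 202 [ 55  75 106] [ 9. 70. 48.]
241 203 [47 62 83] [ 7. 70. 44.]
241 204 [37 36 43] [10. 74. 42.]
241 205 [29 29 29] [12. 76. 40.]
241 206 [18 14 12] [13. 78. 37.]
241 207 [23 22 18] [11. 78. 34.]
241 208 [29 24 24] [ 7. 77. 30.]
241 209 [ 56  88 113] [ 6. 77. 27.]
241 210 [ 92 149 179] [-57.  36.  10.]
241 211 [ 82 157 185] [-48.  43.   9.]
241 212 [ 80 157 186] [-34.  54.   9.]
```

View pics/c4.png

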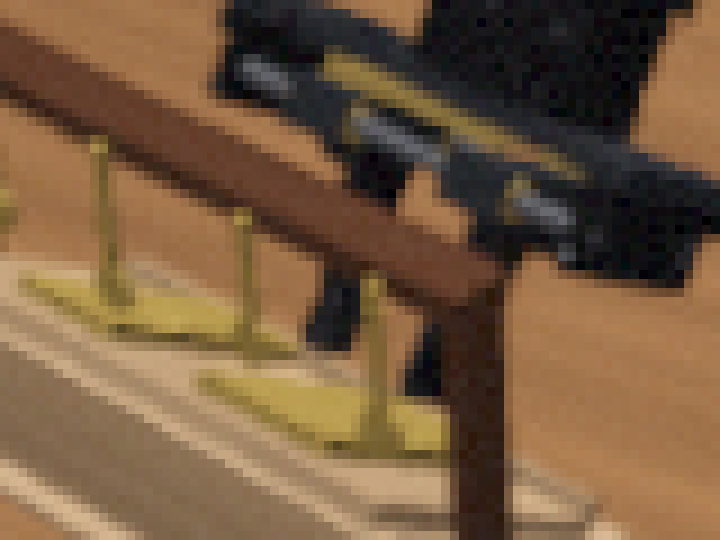

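```bash
python3 - <<'E'
from plan import *
p=world('scene',np.load('scene1.npy'));im=cv2.imread('pics/scene1.png')
print('tcp proj',proj('scene',np.array([.5993,.2577,.1064])),proj('scene',np.array([.5993,.2577,.0814])))
for u in(366,372,378):
    for v in range(250,284,2): print(u,v,im[v,u],np.round(p[v,u],3))
p=world('scene',np.load('scene3.npy'))
print('tcp3',proj('scene',np.array([.527,-.2169,.0707])),'tip',proj('scene',np.array([.5411,-.2193,.0503])))
E
python3 st.py
```

```text
tcp proj [369.7934 263.7234] [368.4504 270.4123]
366 250 [89 84 82] [0.675 0.259 0.218]
366 252 [88 82 80] [0.682 0.261 0.218]
366 254 [93 87 87] [0.688 0.263 0.218]
366 256 [55 51 48] [0.693 0.265 0.216]
366 258 [36 33 32] [0.695 0.266 0.212]
366 260 [18 17 19] [0.694 0.267 0.205]
366 262 [19 14 21] [0.686 0.266 0.192]
366 264 [20 18 18] [0.687 0.267 0.186]
366 266 [15 17 16] [0.687 0.268 0.18 ]
366 268 [52 67 83] [0.622 0.255 0.109]
366 270 [ 73  97 122] [0.613 0.254 0.093]
366 272 [ 60  81 101] [0.612 0.255 0.085]
366 274 [24 16 18] [0.609 0.255 0.075]
366 276 [26 20 25] [0.608 0.256 0.067]
366 278 [23 20 24] [0.607 0.257 0.059]
366 280 [177 173 171] [0.604 0.257 0.049]
366 282 [217 214 212] [0.585 0.254 0.021]
372 250 [89 83 83] [0.669 0.271 0.218]
372 252 [92 87 84] [0.677 0.274 0.22 ]
372 254 [88 83 80] [0.681 0.275 0.218]
372 256 [93 88 86] [0.689 0.278 0.219]
372 258 [29 25 27] [0.693 0.28  0.217]
372 260 [30 28 30] [0.691 0.28  0.209]
372 262 [22 18 17] [0.691 0.281 0.202]
372 264 [19 17 10] [0.683 0.28  0.189]
372 266 [21 16 21] [0.685 0.282 0.185]
372 268 [10 10  9] [0.687
[... 533 characters left out ...]
2 [32 36 31] [0.692 0.295 0.211]
378 264 [14  8 15] [0.688 0.295 0.201]
378 266 [15 21 21] [0.683 0.295 0.19 ]
378 268 [17 15 13] [0.682 0.296 0.182]
378 270 [57 74 93] [0.682 0.297 0.176]
378 272 [ 74  97 123] [0.609 0.285 0.098]
378 274 [ 77 102 127] [0.607 0.286 0.089]
378 276 [19 17 19] [0.605 0.286 0.08 ]
378 278 [23 20 17] [0.605 0.288 0.074]
378 280 [ 8 10 11] [0.601 0.288 0.062]
378 282 [26 24 29] [0.601 0.289 0.055]
tcp3 [235.4782 205.7247] tip [232.745  212.8047]
t 16.57 p [ 0.527  -0.2169  0.0707] x [ 0.8074 -0.1399  0.5732] y [-0.1705 -0.9854 -0.0004] z [ 0.5649 -0.0974 -0.8194] yaw_y -99.82 open mm 33.4 grip 0.0 F [-0.5277 -0.3978 -0.603 ] j [-43.8  39.6 122.6 122.   22.2 -63. ]
```

The crop shows the fingertips ending at about (325,345) and (425,390), above the plate. The depth puts them level with the reported TCP, not 25 mm ahead of it. The gripper's body also lies 72 mm behind the TCP, which agrees. So I'll take the tips as being at the TCP: reopen and go about 23 mm deeper, watching the force.

```bash
python3 -m handwheel '[[0,0,0,0,0,0],[0,0,0,0,0,0],[0,0,0,0,0,0],[0,0,0,0,0,0],[0,0,0,0,0,0],[0,0,0,0,0,0],[0,0,0,0,0,0],[0,0,0,0,0,0]]' 1; python3 -m handwheel '[[0.0023,-0.0004,-0.0033,0,0,0],[0.0045,-0.0008,-0.0066,0,0,0],[0.0068,-0.0012,-0.0098,0,0,0],[0.009,-0.0016,-0.0131,0,0,0],[0.0105,-0.0018,-0.0152,0,0,0],[0.0118,-0.002,-0.0172,0,0,0],[0.0127,-0.0022,-0.0184,0,0,0],[0.0127,-0.0022,-0.0184,0,0,0]]'; python3 st.py
```

```text
time_s: 17.23
position: [0.527, -0.2169, 0.0707]
tcp_rot: [[0.807, -0.171, 0.565], [-0.14, -0.985, -0.097], [0.573, -0.0, -0.819]]
force: [-0.3, -0.5, 0.5]
opening: 0.905
grasp_force: 0.0
time_s: 17.9
position: [0.5395, -0.219, 0.0522]
tcp_rot: [[0.807, -0.171, 0.565], [-0.14, -0.985, -0.097], [0.573, -0.001, -0.82]]
force: [-0.9, 0.3, 0.7]
opening: 1.002
grasp_force: 0.4
t 17.9 p [ 0.5395 -0.219   0.0522] x [ 0.8075 -0.1404  0.573 ] y [-0.1708 -0.9853 -0.0007] z [ 0.5646 -0.0973 -0.8196] yaw_y -99.83 open mm 87.2 grip 0.4 F [-0.8649  0.2709  0.6622] j [-42.8  42.3 121.  125.8  22.6 -66. ]
```

```bash
python3 -m handwheel '[[0.0005,-0.0001,-0.0006,0,0,0],[0.0008,-0.0001,-0.0012,0,0,0],[0.0008,-0.0001,-0.0012,0,0,0],[0.0008,-0.0001,-0.0012,0,0,0],[0.0008,-0.0001,-0.0012,0,0,0],[0.0008,-0.0001,-0.0012,0,0,0],[0.0008,-0.0001,-0.0012,0,0,0],[0.0008,-0.0001,-0.0012,0,0,0]]' -1;python3 st.py
```

```text
time_s: 18.57
position: [0.5397, -0.2173, 0.0519]
tcp_rot: [[0.807, -0.168, 0.565], [-0.139, -0.986, -0.095], [0.573, -0.002, -0.819]]
force: [-5.6, 3.5, 10.4]
opening: 0.73
grasp_force: 31.8
t 18.57 p [ 0.5397 -0.2173  0.0519] x [ 0.8074 -0.1389  0.5734] y [-0.1684 -0.9857 -0.0018] z [ 0.5655 -0.0951 -0.8192] yaw_y -99.69 open mm 63.5 grip 31.8 F [-5.5996  3.4878 10.4179] j [-42.7  42.3 121.1 125.9  22.8 -66.1]
```

```bash
python3 -m handwheel '[[-0.0013,0.0002,0.0019,0.0025,0.0143,0],[-0.0027,0.0005,0.0038,0.005,0.0287,0],[-0.004,0.0007,0.0057,0.0074,0.043,0],[-0.004,0.0007,0.0057,0.0074,0.043,0],[-0.0076,0.0013,0.0031,0.0074,0.043,0],[-0.0113,0.002,0.0005,0.0074,0.043,0],[-0.0149,0.0026,-0.002,0.0074,0.043,0],[-0.0185,0.0032,-0.0046,0.0074,0.043,0]]';python3 st.py; python3 -m handwheel '[[-0.004,0.0007,0.006,0,0,0],[-0.009,0.0015,0.013,0,0,0],[-0.016,0.0027,0.024,0,0,0],[-0.028,0.0048,0.039,0,0,0],[-0.045,0.0077,0.06,0,0,0],[-0.065,0.011,0.085,0,0,0],[-0.08,0.014,0.11,0,0,0],[-0.09,0.015,0.13,0,0,0]]'; python3 st.py
```

```text
time_s: 19.23
position: [0.5208, -0.2156, 0.0453]
tcp_rot: [[0.855, -0.171, 0.49], [-0.148, -0.985, -0.085], [0.498, -0.0, -0.867]]
force: [-0.4, -0.1, -4.8]
opening: 0.731
grasp_force: 30.0
t 19.23 p [ 0.5208 -0.2156  0.0453] x [ 0.8547 -0.1482  0.4976] y [-0.1707 -0.9853 -0.0003] z [ 0.4903 -0.0847 -0.8674] yaw_y -99.83 open mm 63.6 grip 30.0 F [-0.4313 -0.0682 -4.7876] j [-42.5  41.2 120.4 114.8  17.2 -54.9]
time_s: 19.9
position: [0.4302, -0.1988, 0.1755]
tcp_rot: [[0.855, -0.17, 0.49], [-0.149, -0.986, -0.081], [0.497, -0.004, -0.868]]
force: [1.2, 0.3, -5.0]
opening: 0.728
grasp_force: 30.0
t 19.9 p [ 0.4302 -0.1988  0.1755] x [ 0.855  -0.1492  0.4968] y [-0.1696 -0.9855 -0.004 ] z [ 0.4902 -0.0808 -0.8679] yaw_y -99.77 open mm 63.3 grip 30.0 F [ 1.211   0.2725 -5.0123] j [-51.4  19.2 127.7  63.6  21.8  -9.4]
```

```bash
cat >> plan.py <<'E'
Rj=np.stack([jx,-jy,-jz],1)   # tool down, y = -jy
def jig(): 
    s=bot.read_state();print('jig tcp mm',(np.array(s['position'])-jo)@np.stack([jx,jy,jz],1)*1e3)
E
python3 - <<'E'
from plan import *
for z in(.2,.06): go(jo-.067*jx-.062*jy+(z-.02)*jz,Rj)
E
```

```text
to [0.5695 0.2596 0.2   ] shift [0.1394 0.4584 0.0245] turn/2 [0.0005 0.2611 0.158 ]
to [0.5695 0.2596 0.06  ] shift [ 0.1394  0.4584 -0.1155] turn/2 [0.0005 0.2611 0.158 ]
```

```bash
python3 -m handwheel '[[0.004,0.015,0.0245,0,0.016,0.01],[0.01,0.04,0.0245,0,0.033,0.02],[0.02,0.07,0.0245,0,0.049,0.03],[0.028,0.105,0.0245,0,0.065,0.04],[0.036,0.14,0.0245,0,0.081,0.05],[0.044,0.17,0.0245,0,0.098,0.06],[0.052,0.2,0.0245,0,0.114,0.07],[0.06,0.23,0.0245,0,0.13,0.079]]'; python3 -m handwheel '[[0.01,0.03,0,0,0.016,0.01],[0.02,0.06,0,0,0.033,0.02],[0.03,0.09,0,0,0.049,0.03],[0.042,0.12,0,0,0.065,0.04],[0.053,0.15,0,0,0.081,0.05],[0.064,0.18,0,0,0.098,0.06],[0.074,0.21,0,0,0.114,0.07],[0.079,0.228,0,0,0.131,0.079]]'; python3 st.py; python3 - <<'E'
from plan import *
for z in(.06,.035): go(jo-.067*jx-.062*jy+(z-.02)*jz,Rj)
for n in('top','scene'):
    im,d=cams.capture(n);cv2.imwrite(f'pics/{n}5.png',im);np.save(n+'5.npy',d)
E
```

```text
time_s: 20.57
position: [0.484, 0.0059, 0.199]
tcp_rot: [[0.967, -0.009, 0.255], [-0.003, -1.0, -0.023], [0.255, 0.021, -0.967]]
force: [1.6, -0.5, -5.3]
opening: 0.73
grasp_force: 30.0
time_s: 21.23
position: [0.5635, 0.236, 0.1983]
tcp_rot: [[0.987, 0.158, -0.003], [0.158, -0.987, 0.001], [-0.002, -0.001, -1.0]]
force: [0.4, 0.3, -5.8]
opening: 0.729
grasp_force: 30.0
t 21.23 p [0.5635 0.236  0.1983] x [ 0.9875  0.1577 -0.0025] y [ 0.1577 -0.9875 -0.0014] z [-0.0026  0.001  -1.    ] yaw_y -80.93 open mm 63.4 grip 30.0 F [ 0.439   0.346  -5.8065] j [12.2 30.9 85.6  0.1 63.7 93.1]
to [0.5695 0.2596 0.06  ] shift [ 0.0061  0.0236 -0.1383] turn/2 [-0.0005 -0.0013 -0.0032]
to [0.5695 0.2596 0.035 ] shift [ 0.0061  0.0236 -0.1633] turn/2 [-0.0005 -0.0013 -0.0032]
```

```bash
python3 -m handwheel '[[0.003,0.012,-0.005,0,0,0],[0.006,0.0236,-0.02,0,-0.001,-0.003],[0.006,0.0236,-0.045,0,-0.001,-0.003],[0.006,0.0236,-0.075,0,-0.001,-0.003],[0.006,0.0236,-0.1,0,-0.001,-0.003],[0.006,0.0236,-0.12,0,-0.001,-0.003],[0.006,0.0236,-0.133,0,-0.001,-0.003],[0.006,0.0236,-0.138,0,-0.001,-0.003]]'; python3 -m handwheel '[[0,0,-0.003,0,0,0],[0,0,-0.006,0,0,0],[0,0,-0.008,0,0,0],[0,0,-0.008,0,0,0],[0,0,-0.008,0,0,0],[0,0,-0.008,0,0,0],[0,0,-0.008,0,0,0],[0,0,-0.008,0,0,0]]'; python3 st.py; cat > pl.py <<'E'
from plan import *
jig()
for n in('top','scene'):
    im,d=cams.capture(n);p=world(n,d);q=(p-jo)@np.stack([jx,jy,jz],1)*1e3
    hsv=cv2.cvtColor(im,cv2.COLOR_BGR2HSV)
    m=(hsv[...,0]>17)&(hsv[...,0]<33)&(hsv[...,1]>110)&(abs(q[...,0]+75)<95)&(abs(q[...,1]+56)<75)&(q[...,2]>3)&(q[...,2]<70)
    k,l,st,c=cv2.connectedComponentsWithStats(m.astype(np.uint8))
    for i in range(1,k):
        if st[i,4]>40:
            w=q[l==i];A=np.c_[w[:,:2],np.ones(len(w))];f=np.linalg.lstsq(A,w[:,2],rcond=None)[0]
            r=cv2.minAreaRect(w[:,:2].astype(np.float32))
            print(n,st[i,4],'x',np.percentile(w[:,0],[1,99]),'y',np.percentile(w[:,1],[1,99]),'z',np.percentile(w[:,2],[10,50,90]),'slope deg x,y',np.degrees(f[:2]),'rect',np.round(r[0],1),np.round(r[1],1),round(r[2],1))
E
python3 pl.py
```

```text
time_s: 22.0
position: [0.5679, 0.2547, 0.0589]
tcp_rot: [[0.989, 0.146, -0.001], [0.146, -0.989, -0.004], [-0.002, 0.004, -1.0]]
force: [-0.6, 0.1, -5.5]
opening: 0.731
grasp_force: 30.0
time_s: 22.67
position: [0.5712, 0.2556, 0.0547]
tcp_rot: [[0.989, 0.147, 0.007], [0.147, -0.989, -0.003], [0.006, 0.004, -1.0]]
force: [0.9, -0.2, -5.3]
opening: 0.732
grasp_force: 30.0
t 22.67 p [0.5712 0.2556 0.0547] x [0.9892 0.1466 0.0064] y [ 0.1466 -0.9892  0.0045] z [ 0.007  -0.0035 -1.    ] yaw_y -81.57 open mm 63.7 grip 30.0 F [ 0.9199 -0.1974 -5.3362] j [14.  42.8 89.2 -0.4 47.6 95.9]
jig tcp mm [-65.9825 -66.1838  34.7003]
top 43 x [-120.3269  -85.8381] y [-97.8766 -83.0891] z [37.7634 42.1569 45.5487] slope deg x,y [  0.7469 -11.6376] rect [-102.5  -90.7] [14.4 35.7] 88.5
scene 624 x [-113.6576  -11.9873] y [-96.1395 -32.8929] z [38.1017 40.2715 42.4692] slope deg x,y [0.5638 0.4502] rect [-63.6 -64.2] [ 66.8 105.4] 89.3
```

```bash
python3 - <<'E'
from plan import *
go(jo-.067*jx-.064*jy+.0055*jz,Rj); print(bot.read_state()['time_s'])
E
python3 -m handwheel '[[0,0,-0.006,0,0,0],[0,0,-0.012,0,0,0],[0,0,-0.018,0,0,0],[0,0,-0.022,0,0,0],[0,0,-0.025,0,0,0],[0,0,-0.027,0,0,0],[0,0,-0.028,0,0,0],[0,0,-0.028,0,0,0]]'; python3 st.py; python3 - <<'E'
from plan import *
jig();go(jo-.067*jx-.064*jy+.0025*jz,Rj)
E
```

```text
to [0.5699 0.2576 0.0255] shift [-0.0012  0.002  -0.029 ] turn/2 [0.0018 0.0033 0.0024]
22.7667
time_s: 23.43
position: [0.5708, 0.2555, 0.0259]
tcp_rot: [[0.989, 0.146, 0.006], [0.146, -0.989, -0.004], [0.005, 0.005, -1.0]]
force: [-0.9, -0.9, -5.5]
opening: 0.735
grasp_force: 30.0
t 23.43 p [0.5708 0.2555 0.0259] x [0.9892 0.1465 0.0051] y [ 0.1465 -0.9892  0.0046] z [ 0.0057 -0.0038 -1.    ] yaw_y -81.58 open mm 64.0 grip 30.0 F [-0.8513 -0.9193 -5.4769] j [14.  45.3 89.7 -0.4 44.7 95.9]
jig tcp mm [-66.3433 -66.275    5.8955]
to [0.5699 0.2576 0.0225] shift [-0.001   0.0021 -0.0034] turn/2 [0.0019 0.0029 0.0024]
```

```bash
python3 -m handwheel '[[0,0,-0.001,0.002,0.003,0.002],[0,0,-0.002,0.002,0.003,0.002],[0,0,-0.003,0.002,0.003,0.002],[0,0,-0.003,0.002,0.003,0.002],[0,0,-0.003,0.002,0.003,0.002],[0,0,-0.003,0.002,0.003,0.002],[0,0,-0.003,0.002,0.003,0.002],[0,0,-0.003,0.002,0.003,0.002]]'; python3 -m handwheel '[[0,0,-0.0005,0,0,0],[0,0,-0.001,0,0,0],[0,0,-0.001,0,0,0],[0,0,-0.001,0,0,0],[0,0,-0.001,0,0,0],[0,0,-0.001,0,0,0],[0,0,-0.001,0,0,0],[0,0,-0.001,0,0,0]]'; python3 st.py
```

```text
time_s: 24.1
position: [0.571, 0.2555, 0.0233]
tcp_rot: [[0.989, 0.151, 0.0], [0.151, -0.989, 0.0], [0.0, -0.0, -1.0]]
force: [0.5, 0.5, -5.1]
opening: 0.73
grasp_force: 30.0
time_s: 24.77
position: [0.5709, 0.2555, 0.0222]
tcp_rot: [[0.989, 0.15, 0.0], [0.15, -0.989, 0.0], [0.0, -0.0, -1.0]]
force: [-0.1, -0.8, -4.7]
opening: 0.732
grasp_force: 30.0
t 24.77 p [0.5709 0.2555 0.0222] x [0.9886 0.1504 0.0002] y [ 0.1504 -0.9886 -0.0003] z [ 0.0001  0.0003 -1.    ] yaw_y -81.35 open mm 63.7 grip 30.0 F [-0.0801 -0.8432 -4.7184] j [13.9 45.7 89.6  0.  44.7 95.2]
```

```bash
python3 -m handwheel '[[0,0,-0.0005,0,0,0],[0,0,-0.001,0,0,0],[0,0,-0.0013,0,0,0],[0,0,-0.0016,0,0,0],[0,0,-0.0016,0,0,0],[0,0,-0.0016,0,0,0],[0,0,-0.0016,0,0,0],[0,0,-0.0016,0,0,0]]'; python3 st.py|cut -c1-60; python3 -m handwheel '[[0,0,-0.0003,0,0,0],[0,0,-0.0006,0,0,0],[0,0,-0.0009,0,0,0],[0,0,-0.0009,0,0,0],[0,0,-0.0009,0,0,0],[0,0,-0.0009,0,0,0],[0,0,-0.0009,0,0,0],[0,0,-0.0009,0,0,0]]'
```

```text
time_s: 25.43
position: [0.571, 0.2555, 0.022]
tcp_rot: [[0.989, 0.151, 0.001], [0.151, -0.989, 0.0], [0.001, -0.0, -1.0]]
force: [-2.0, -0.4, 5.2]
opening: 0.733
grasp_force: 33.9
t 25.43 p [0.571  0.2555 0.022 ] x [0.9886 0.1506 0.0007] y 
time_s: 26.1
position: [0.571, 0.2555, 0.022]
tcp_rot: [[0.989, 0.151, 0.001], [0.151, -0.989, 0.0], [0.001, -0.0, -1.0]]
force: [-3.9, -1.0, 10.4]
opening: 0.732
grasp_force: 35.4
```

Contact is made and the plate is lying on the bed. I'll release, go up, and come down beside it with closed fingers to push it home.

```bash
python3 -m handwheel '[[0,0,0.0005,0,0,0],[0,0,0.001,0,0,0],[0,0,0.001,0,0,0],[0,0,0.001,0,0,0],[0,0,0.001,0,0,0],[0,0,0.015,0,0,0],[0,0,0.03,0,0,0],[0,0,0.045,0,0,0]]' 0.7;  python3 -m handwheel '[[0,-0.005,0.015,0,0,0],[0.003,-0.02,0.015,0,0,0],[0.006,-0.04,0.015,0,0,0],[0.009,-0.06,0.015,0,0,0],[0.009,-0.06,0.01,0,0,0],[0.009,-0.06,0,0,0,0],[0.009,-0.06,0,0,0,0],[0.009,-0.06,0,0,0,0]]' -1; python3 st.py; python3 pl.py
```

```text
time_s: 26.77
position: [0.5712, 0.2554, 0.0648]
tcp_rot: [[0.989, 0.151, 0.0], [0.151, -0.989, 0.0], [0.0, 0.0, -1.0]]
force: [0.0, -0.2, -0.4]
opening: 0.851
grasp_force: 0.0
time_s: 27.43
position: [0.5789, 0.1961, 0.0634]
tcp_rot: [[0.989, 0.151, -0.002], [0.151, -0.989, 0.0], [-0.002, -0.001, -1.0]]
force: [-0.3, 1.5, 0.1]
opening: 0.33
grasp_force: 0.0
t 27.43 p [0.5789 0.1961 0.0634] x [ 0.9885  0.1511 -0.0022] y [ 0.1511 -0.9885 -0.0005] z [-0.0023  0.0002 -1.    ] yaw_y -81.31 open mm 28.7 grip 0.0 F [-0.3479  1.4883  0.0557] j [ 8.2 41.4 90.9  0.  47.8 89.5]
jig tcp mm [ -67.3228 -126.1456   43.4219]
scene 551 x [-120.5968  -23.035 ] y [-94.1188 -35.1566] z [5.4175 7.5399 9.7236] slope deg x,y [0.2721 0.0766] rect [-71.2 -64.7] [102.3  60.1] 0.3
```

```bash
python3 -m handwheel '[[0,0,0,0,0,0],[0,0,-0.01,0,0,0],[0,0,-0.02,0,0,0],[0,0,-0.03,0,0,0],[0,0,-0.036,0,0,0],[0,0,-0.037,0,0,0],[0,0,-0.037,0,0,0],[0,0,-0.037,0,0,0]]'; python3 -m handwheel '[[-0.0008,0.005,0,0,0,0],[-0.0015,0.01,0,0,0,0],[-0.0023,0.015,0,0,0,0],[-0.0031,0.02,0,0,0,0],[-0.0038,0.025,0,0,0,0],[-0.0046,0.03,0,0,0,0],[-0.0054,0.035,0,0,0,0],[-0.0058,0.038,0,0,0,0]]';python3 st.py; python3 pl.py
```

```text
time_s: 28.2
position: [0.58, 0.1955, 0.0275]
tcp_rot: [[0.989, 0.15, 0.0], [0.15, -0.989, 0.0], [0.0, -0.0, -1.0]]
force: [-0.4, 1.1, -0.4]
opening: 0.003
grasp_force: 0.0
time_s: 28.87
position: [0.5742, 0.2338, 0.0279]
tcp_rot: [[0.989, 0.151, 0.001], [0.151, -0.989, -0.0], [0.001, 0.0, -1.0]]
force: [1.2, -4.4, 1.1]
opening: 0.008
grasp_force: 2.2
t 28.87 p [0.5742 0.2338 0.0279] x [0.9885 0.1511 0.0005] y [ 0.1511 -0.9885  0.0003] z [ 0.0005 -0.0002 -1.    ] yaw_y -81.31 open mm 0.7 grip 2.2 F [ 1.1892 -4.3996  1.1296] j [11.8 44.9 90.3 -0.  44.7 93.2]
jig tcp mm [-66.2964 -88.198    7.9062]
scene 527 x [-114.5049  -22.9263] y [-76.1194 -15.749 ] z [5.5395 7.6581 9.8857] slope deg x,y [ 0.5019 -1.4366] rect [-70.2 -46.5] [100.2  62.7] 0.6
```

```bash
python3 -m handwheel '[[-0.0005,0.003,-0.001,0,0,0],[-0.0009,0.006,-0.001,0,0,0],[-0.0012,0.008,-0.001,0,0,0],[-0.0014,0.009,-0.001,0,0,0],[-0.0015,0.01,-0.001,0,0,0],[-0.0015,0.01,-0.001,0,0,0],[-0.0015,0.01,-0.001,0,0,0],[-0.0015,0.01,-0.001,0,0,0]]'; python3 -m handwheel '[[0,0.0004,0,0,0,0],[-0.0001,0.0008,0,0,0,0],[-0.0002,0.0012,0,0,0,0],[-0.0002,0.0016,0,0,0,0],[-0.0003,0.002,0,0,0,0],[-0.0003,0.002,0,0,0,0],[-0.0003,0.002,0,0,0,0],[-0.0003,0.002,0,0,0,0]]';python3 pl.py
```

```text
time_s: 29.63
position: [0.5732, 0.2428, 0.0272]
tcp_rot: [[0.989, 0.151, 0.001], [0.151, -0.989, -0.0], [0.001, 0.001, -1.0]]
force: [1.3, -4.7, 2.8]
opening: 0.006
grasp_force: 2.6
time_s: 30.3
position: [0.573, 0.2447, 0.0272]
tcp_rot: [[0.989, 0.151, 0.001], [0.151, -0.989, -0.001], [0.001, 0.001, -1.0]]
force: [-0.2, -5.3, 3.8]
opening: 0.005
grasp_force: 2.8
jig tcp mm [-65.8595 -77.2736   7.2173]
scene 521 x [-114.5263  -23.0222] y [-65.9538  -5.3329] z [5.7092 7.8054 9.9512] slope deg x,y [ 0.6746 -1.5599] rect [-70.2 -36.1] [98.8 62.5] 0.5
```

```bash
python3 -m handwheel '[[0,0.0004,0,0,0,0],[-0.0001,0.0008,0,0,0,0],[-0.0002,0.0012,0,0,0,0],[-0.0002,0.0016,0,0,0,0],[-0.0003,0.002,0,0,0,0],[-0.0003,0.002,0,0,0,0],[-0.0003,0.002,0,0,0,0],[-0.0003,0.002,0,0,0,0]]' | sed -n '2p;4p'; python3 -m handwheel '[[0,0.0003,0,0,0,0],[-0.0001,0.0006,0,0,0,0],[-0.0002,0.0009,0,0,0,0],[-0.0002,0.0012,0,0,0,0],[-0.0002,0.0012,0,0,0,0],[-0.0002,0.0012,0,0,0,0],[-0.0002,0.0012,0,0,0,0],[-0.0002,0.0012,0,0,0,0]]'| sed -n '2p;4p'
```

```text
position: [0.5727, 0.2467, 0.0272]
force: [-0.0, -6.2, 4.0]
position: [0.5725, 0.2478, 0.0272]
force: [0.8, -6.6, 4.1]
```

```bash
python3 -m handwheel '[[0,0.0003,0,0,0,0],[-0.0001,0.0006,0,0,0,0],[-0.0002,0.0009,0,0,0,0],[-0.0002,0.0012,0,0,0,0],[-0.0002,0.0012,0,0,0,0],[-0.0002,0.0012,0,0,0,0],[-0.0002,0.0012,0,0,0,0],[-0.0002,0.0012,0,0,0,0]]'| sed -n '2p;4p'; python3 -m handwheel '[[0,0.0003,0,0,0,0],[-0.0001,0.0006,0,0,0,0],[-0.0002,0.0008,0,0,0,0],[-0.0002,0.0008,0,0,0,0],[-0.0002,0.0008,0,0,0,0],[-0.0002,0.0008,0,0,0,0],[-0.0002,0.0008,0,0,0,0],[-0.0002,0.0008,0,0,0,0]]'| sed -n '2p;4p';python3 pl.py
```

```text
position: [0.5724, 0.2483, 0.0272]
force: [1.7, -7.5, 3.7]
position: [0.5721, 0.2485, 0.0272]
force: [1.6, -10.0, 4.3]
jig tcp mm [-66.1719 -73.3562   7.2098]
scene 536 x [-113.5198  -23.2901] y [-61.7517   0.3   ] z [5.658  7.635  9.9848] slope deg x,y [ 0.9156 -0.1251] rect [-67.4 -31.5] [101.7  63.9] 0.1
```

```bash
python3 -m handwheel '[[0.001,-0.006,0,0,0,0],[0.0018,-0.012,0.003,0,0,0],[0.0018,-0.012,0.02,0,0,0],[-0.02,-0.002,0.035,0,0,0],[-0.05,0.015,0.035,0,0,0],[-0.075,0.025,0.035,0,0,0],[-0.081,0.0271,0.025,0,0,0],[-0.081,0.0271,0.015,0,0,0]]'| sed -n '2p;4p'; python3 -m handwheel '[[0,0,-0.006,0,0,0],[0,0,-0.012,0,0,0],[0,0,-0.015,0,0,0],[0,0,-0.015,0,0,0],[0.003,0.0005,-0.015,0,0,0],[0.006,0.0009,-0.015,0,0,0],[0.009,0.0014,-0.015,0,0,0],[0.012,0.0018,-0.015,0,0,0]]'| sed -n '2p;4p';python3 pl.py
```

```text
position: [0.4877, 0.279, 0.0419]
force: [-0.7, 0.5, 0.1]
position: [0.4999, 0.2789, 0.0267]
force: [-7.8, -0.4, 5.8]
jig tcp mm [-132.9225  -32.3575    6.6883]
top 87 x [-78.2323 -13.8726] y [-63.7911 -41.5247] z [ 5.8391  8.5741 12.6876] slope deg x,y [ 0.8172 -3.622 ] rect [-46.1 -53.3] [65.4 21.7] 2.1
scene 581 x [-120.9413  -22.3157] y [-60.4126   0.2954] z [5.4896 7.7947 9.766 ] slope deg x,y [0.4057 1.0364] rect [-70.3 -30.3] [109.7  61.5] 0.1
```

```bash
python3 -m handwheel '[[0.0015,0.0002,0,0,0,0],[0.003,0.0005,0,0,0,0],[0.0045,0.0007,0,0,0,0],[0.006,0.0009,0,0,0,0],[0.0075,0.0011,0,0,0,0],[0.008,0.0012,0,0,0,0],[0.008,0.0012,0,0,0,0],[0.008,0.0012,0,0,0,0]]'| sed -n '2p;4p'; python3 -m handwheel '[[0.0004,0,0,0,0,0],[0.0008,0.0001,0,0,0,0],[0.0012,0.0002,0,0,0,0],[0.0016,0.0002,0,0,0,0],[0.002,0.0003,0,0,0,0],[0.002,0.0003,0,0,0,0],[0.002,0.0003,0,0,0,0],[0.002,0.0003,0,0,0,0]]'| sed -n '2p;4p';python3 pl.py
```

```text
position: [0.5071, 0.2801, 0.0267]
force: [-5.7, -0.3, 4.1]
position: [0.5086, 0.2803, 0.0267]
force: [-6.1, -0.7, 4.7]
jig tcp mm [-124.1239  -32.2761    6.7326]
top 87 x [-67.0556  -2.7036] y [-64.0846 -41.9078] z [ 4.8504  7.8149 12.8044] slope deg x,y [ 1.7095 -0.4757] rect [-35.4 -52.5] [66.  24.8] 1.7
scene 538 x [-112.6763  -22.5596] y [-60.574   -0.2302] z [ 5.4515  7.6978 10.006 ] slope deg x,y [0.3283 0.3049] rect [-68.3 -30.3] [96.8 61.5] 0.1
```

```bash
python3 -m handwheel '[[0.0004,0,0,0,0,0],[0.0008,0.0001,0,0,0,0],[0.0012,0.0002,0,0,0,0],[0.0016,0.0002,0,0,0,0],[0.002,0.0003,0,0,0,0],[0.002,0.0003,0,0,0,0],[0.002,0.0003,0,0,0,0],[0.002,0.0003,0,0,0,0]]'| sed -n '2p;4p'; python3 -m handwheel '[[0.0004,0,0,0,0,0],[0.0008,0.0001,0,0,0,0],[0.0012,0.0002,0,0,0,0],[0.0012,0.0002,0,0,0,0],[0.0012,0.0002,0,0,0,0],[0.0012,0.0002,0,0,0,0],[0.0012,0.0002,0,0,0,0],[0.0012,0.0002,0,0,0,0]]'| sed -n '2p;4p'; python3 -m handwheel '[[0.0004,0,0,0,0,0],[0.0008,0.0001,0,0,0,0],[0.0012,0.0002,0,0,0,0],[0.0012,0.0002,0,0,0,0],[0.0012,0.0002,0,0,0,0],[0.0012,0.0002,0,0,0,0],[0.0012,0.0002,0,0,0,0],[0.0012,0.0002,0,0,0,0]]'| sed -n '2p;4p';python3 pl.py
```

```text
position: [0.5091, 0.2803, 0.0267]
force: [-8.8, -1.2, 7.3]
position: [0.5091, 0.2803, 0.0266]
force: [-10.5, -0.9, 8.1]
position: [0.5092, 0.2804, 0.0266]
force: [-12.2, -1.5, 10.3]
jig tcp mm [-123.5323  -32.3338    6.6251]
top 84 x [-67.4267  -2.3851] y [-64.4186 -42.4722] z [ 4.9204  8.3082 13.7742] slope deg x,y [-0.3825 -7.9969] rect [-34.7 -54.2] [66.8 21.9] 1.7
scene 532 x [-113.4736  -23.2357] y [-60.5189   0.2719] z [5.6628 7.6601 9.989 ] slope deg x,y [0.4887 0.7898] rect [-65.9 -30.4] [99.7 61.6] 0.2
```

The wide plate is seated against both fences: it stalls with rising force and reads square. Now the narrow plate.

```bash
python3 -m handwheel '[[-0.006,-0.001,0,0,0,0],[-0.012,-0.002,0.01,0,0,0],[-0.012,-0.002,0.04,0,0,0],[-0.012,-0.002,0.08,0,0,0],[-0.012,-0.012,0.12,0,0,0],[-0.012,-0.042,0.15,0,0,0],[-0.012,-0.082,0.17,0,0,0],[-0.012,-0.122,0.17,0,0,0]]' 0.65; python3 - <<'E'
from plan import *
R,up,n=slope(); R=R@np.diag([-1,-1,1])
print(bot.read_state()['joint_positions'])
for h in(.094,.0055,.004): go(board(-.0505)+h*n,R)
E
```

```text
time_s: 38.8
position: [0.509, 0.1618, 0.2025]
tcp_rot: [[0.988, 0.153, 0.014], [0.153, -0.988, 0.002], [0.014, 0.0, -1.0]]
force: [1.1, -0.0, -0.1]
opening: 0.524
grasp_force: 0.0
[ 5.6239 24.5639 97.0832  0.0295 57.5226 86.7797]
to [ 0.4721 -0.3081  0.126 ] shift [-0.037  -0.4699 -0.0765] turn/2 [-0.0024 -0.2995 -0.1576]
to [ 0.5221 -0.3167  0.0535] shift [ 0.0131 -0.4785 -0.149 ] turn/2 [-0.0024 -0.2995 -0.1576]
to [ 0.5229 -0.3169  0.0523] shift [ 0.0139 -0.4786 -0.1502] turn/2 [-0.0024 -0.2995 -0.1576]
```

```bash
python3 -m handwheel '[[-0.01,-0.03,0,0,-0.02,-0.01],[-0.02,-0.065,0,0,-0.04,-0.02],[-0.037,-0.1,0,0,-0.06,-0.03],[-0.037,-0.135,0,0,-0.08,-0.042],[-0.037,-0.17,0,0,-0.1,-0.053],[-0.037,-0.2,0,0,-0.12,-0.063],[-0.037,-0.235,0,-0.001,-0.14,-0.073],[-0.037,-0.235,0,-0.001,-0.15,-0.079]]'|sed -n 1,2p; python3 -m handwheel '[[0,-0.03,-0.01,0,-0.025,-0.013],[0,-0.07,-0.02,0,-0.05,-0.026],[0,-0.11,-0.03,0,-0.075,-0.039],[0,-0.15,-0.04,0,-0.1,-0.053],[0,-0.19,-0.055,0,-0.125,-0.066],[0,-0.225,-0.07,0,-0.15,-0.079],[0,-0.235,-0.0765,-0.001,-0.15,-0.079],[0,-0.235,-0.0765,-0.001,-0.15,-0.079]]'|sed -n 1,2p; python3 st.py; python3 - <<'E'
from plan import *
R,up,n=slope(); R=R@np.diag([-1,-1,1])
for h in(.094,.02,.004): go(board(-.0505)+h*n,R)
E
```

```text
time_s: 39.47
position: [0.4701, -0.0803, 0.1987]
time_s: 40.13
position: [0.4734, -0.2248, 0.1488]
t 40.13 p [ 0.4734 -0.2248  0.1488] x [ 0.8216 -0.1357  0.5537] y [-0.1574 -0.9875 -0.0086] z [ 0.5479 -0.0801 -0.8327] yaw_y -99.05 open mm 71.5 grip 0.0 F [ 1.2065 -0.4304  0.3475] j [-50.8  26.5 124.9  84.   22.1 -30. ]
to [ 0.4721 -0.3081  0.126 ] shift [-0.0013 -0.0833 -0.0228] turn/2 [-0.0062 -0.0112 -0.0066]
to [ 0.5139 -0.3153  0.0654] shift [ 0.0405 -0.0905 -0.0834] turn/2 [-0.0062 -0.0112 -0.0066]
to [ 0.5229 -0.3169  0.0523] shift [ 0.0496 -0.092  -0.0965] turn/2 [-0.0062 -0.0112 -0.0066]
```

```bash
python3 -m handwheel '[[-0.001,-0.025,-0.006,-0.002,-0.003,-0.002],[-0.001,-0.05,-0.012,-0.003,-0.006,-0.004],[-0.001,-0.075,-0.018,-0.005,-0.009,-0.006],[-0.001,-0.083,-0.023,-0.006,-0.011,-0.007],[-0.001,-0.083,-0.023,-0.006,-0.011,-0.007],[0.013,-0.086,-0.043,-0.006,-0.011,-0.007],[0.025,-0.088,-0.06,-0.006,-0.011,-0.007],[0.035,-0.09,-0.075,-0.006,-0.011,-0.007]]'|sed -n 1,2p; python3 st.py; python3 - <<'E'
from plan import *
R,up,n=slope(); R=R@np.diag([-1,-1,1])
for h in(.02,.0055,.004): go(board(-.0505)+h*n,R)
E
```

```text
time_s: 40.8
position: [0.5089, -0.3144, 0.073]
t 40.8 p [ 0.5089 -0.3144  0.073 ] x [ 0.8086 -0.1411  0.5713] y [-0.171  -0.9853 -0.0013] z [ 0.563  -0.0966 -0.8208] yaw_y -99.84 open mm 71.8 grip 0.0 F [-0.248  -0.0571  0.0165] j [-54.7  39.6 116.7  95.8  23.9 -45.5]
to [ 0.5139 -0.3153  0.0654] shift [ 0.0049 -0.0009 -0.0076] turn/2 [-0.0009 -0.0013  0.0004]
to [ 0.5221 -0.3167  0.0535] shift [ 0.0131 -0.0023 -0.0195] turn/2 [-0.0009 -0.0013  0.0004]
to [ 0.5229 -0.3169  0.0523] shift [ 0.014  -0.0025 -0.0208] turn/2 [-0.0009 -0.0013  0.0004]
```

```bash
python3 -m handwheel '[[0.0035,-0.0006,-0.005,0,0,0],[0.007,-0.0012,-0.01,-0.001,-0.001,0],[0.0095,-0.0017,-0.0141,-0.001,-0.001,0],[0.0117,-0.0021,-0.0174,-0.001,-0.001,0],[0.0135,-0.0024,-0.02,-0.001,-0.001,0],[0.0137,-0.0024,-0.0203,-0.001,-0.001,0],[0.0137,-0.0024,-0.0203,-0.001,-0.001,0],[0.0137,-0.0024,-0.0203,-0.001,-0.001,0]]'|sed -n '2p;4p'; python3 -m handwheel '[[0,0,0,0,0,0],[0,0,0,0,0,0],[0,0,0,0,0,0],[0,0,0,0,0,0],[0,0,0,0,0,0],[0,0,0,0,0,0],[0,0,0,0,0,0],[0,0,0,0,0,0]]' -1; python3 st.py
```

```text
position: [0.5217, -0.3166, 0.0527]
force: [0.3, 0.0, -0.8]
time_s: 42.13
position: [0.5218, -0.3171, 0.0524]
tcp_rot: [[0.808, -0.172, 0.564], [-0.141, -0.985, -0.098], [0.572, -0.001, -0.82]]
force: [-0.8, -1.0, 2.4]
opening: 0.543
grasp_force: 30.0
t 42.13 p [ 0.5218 -0.3171  0.0524] x [ 0.8078 -0.1413  0.5723] y [-0.1719 -0.9851 -0.0007] z [ 0.5638 -0.0978 -0.8201] yaw_y -99.9 open mm 47.2 grip 30.0 F [-0.8251 -0.9744  2.3948] j [-53.5  42.5 115.3 100.7  23.7 -49.6]
```

```bash
python3 -m handwheel '[[-0.0013,0.0002,0.0019,0.0025,0.0143,0],[-0.0027,0.0005,0.0038,0.005,0.0287,0],[-0.004,0.0007,0.0057,0.0074,0.043,0],[-0.004,0.0007,0.0057,0.0074,0.043,0],[-0.0076,0.0013,0.0031,0.0074,0.043,0],[-0.0113,0.002,0.0005,0.0074,0.043,0],[-0.0149,0.0026,-0.002,0.0074,0.043,0],[-0.0185,0.0032,-0.0046,0.0074,0.043,0]]'|sed -n '2p;4p'; python3 -m handwheel '[[-0.004,0.0007,0.006,0,0,0],[-0.009,0.0015,0.013,0,0,0],[-0.016,0.0027,0.024,0,0,0],[-0.028,0.0048,0.039,0,0,0],[-0.045,0.0077,0.06,0,0,0],[-0.065,0.015,0.085,0,0,0],[-0.075,0.035,0.11,0,0,0],[-0.08,0.06,0.13,0,0,0]]'|sed -n '4,6p'; python3 - <<'E'
from plan import *
for z in(.2,.06): go(jo-.067*jx-.052*jy+(z-.02)*jz,Rj)
E
```

```text
position: [0.5024, -0.3124, 0.0467]
force: [0.4, -1.1, -3.8]
force: [1.8, 0.2, -3.7]
opening: 0.545
grasp_force: 30.0
to [0.568  0.2695 0.2   ] shift [0.1462 0.5234 0.0211] turn/2 [0.0028 0.2622 0.1599]
to [0.568  0.2695 0.06  ] shift [ 0.1462  0.5234 -0.1189] turn/2 [0.0028 0.2622 0.1599]
```

```bash
python3 -m handwheel '[[0.004,0.02,0.021,0,0.016,0.01],[0.01,0.05,0.021,0,0.033,0.02],[0.02,0.085,0.021,0,0.049,0.03],[0.03,0.12,0.021,0,0.065,0.04],[0.04,0.155,0.021,0,0.081,0.05],[0.05,0.19,0.021,0,0.098,0.06],[0.055,0.225,0.021,0.001,0.114,0.07],[0.06,0.26,0.021,0.001,0.13,0.08]]'|sed -n '2p;6p'; python3 -m handwheel '[[0.012,0.037,0,0,0.016,0.01],[0.024,0.074,0,0,0.033,0.02],[0.036,0.11,0,0,0.049,0.03],[0.048,0.146,0,0,0.065,0.04],[0.06,0.182,0,0,0.081,0.05],[0.072,0.217,0,0,0.098,0.06],[0.082,0.25,0,0.001,0.12,0.074],[0.086,0.263,0,0.001,0.131,0.08]]'|sed -n '2p;6p'; python3 - <<'E'
from plan import *
for z in(.2,.06,.037): go(jo-.067*jx-.052*jy+(z-.02)*jz,Rj)
E
```

```text
position: [0.4821, 0.0076, 0.1987]
grasp_force: 30.0
position: [0.5694, 0.2733, 0.1983]
grasp_force: 30.0
to [0.568  0.2695 0.2   ] shift [-0.0014 -0.0039  0.0017] turn/2 [-0.0021  0.0001 -0.0035]
to [0.568  0.2695 0.06  ] shift [-0.0014 -0.0039 -0.1383] turn/2 [-0.0021  0.0001 -0.0035]
to [0.568  0.2695 0.037 ] shift [-0.0014 -0.0039 -0.1613] turn/2 [-0.0021  0.0001 -0.0035]
```

```bash
python3 -m handwheel '[[0,0,-0.01,0,0,0],[0,0,-0.035,0,0,0],[0,0,-0.07,0,0,0],[0,0,-0.1,0,0,0],[0,0,-0.125,0,0,0],[0,0,-0.145,0,0,0],[0,0,-0.155,0,0,0],[0,0,-0.158,0,0,0]]'|sed -n '1,2p;4p;6p'; python3 pl.py; python3 - <<'E'
from plan import *
for z in(.032,): go(jo-.067*jx-.052*jy+(z-.02)*jz,Rj)
E
```

```text
time_s: 45.47
position: [0.566, 0.2672, 0.038]
force: [0.2, -0.1, -3.8]
grasp_force: 30.0
jig tcp mm [-69.3473 -53.9648  17.9941]
scene 700 x [-113.7684  -13.1505] y [-75.0318  -0.3285] z [ 6.8608 22.2615 25.2589] slope deg x,y [  0.4809 -13.8379] rect [-63.7 -38.1] [105.5  77.3] 0.2
to [0.568  0.2695 0.032 ] shift [-0.0004  0.0013 -0.0084] turn/2 [-0.0003  0.0001 -0.0012]
```

```bash
python3 -m handwheel '[[0,0,-0.002,0,0,0],[0,0,-0.004,0,0,0],[0,0,-0.006,0,0,0],[0,0,-0.007,0,0,0],[0,0,-0.008,0,0,0],[0,0,-0.008,0,0,0],[0,0,-0.008,0,0,0],[0,0,-0.008,0,0,0]]'|sed -n '1,2p;4p;6p';python3 -m handwheel '[[0,0,-0.0005,0,0,0],[0,0,-0.001,0,0,0],[0,0,-0.0013,0,0,0],[0,0,-0.0015,0,0,0],[0,0,-0.0015,0,0,0],[0,0,-0.0015,0,0,0],[0,0,-0.0015,0,0,0],[0,0,-0.0015,0,0,0]]'|sed -n '1,2p;4p;6p'
```

```text
time_s: 46.23
position: [0.5692, 0.2688, 0.0328]
force: [-0.3, -0.3, -3.8]
grasp_force: 30.0
time_s: 46.9
position: [0.5692, 0.2688, 0.0313]
force: [-0.3, 0.3, -2.1]
grasp_force: 30.0
```

```bash
python3 -m handwheel '[[0,0,-0.0004,0,0,0],[0,0,-0.0008,0,0,0],[0,0,-0.0012,0,0,0],[0,0,-0.0012,0,0,0],[0,0,-0.0012,0,0,0],[0,0,-0.0012,0,0,0],[0,0,-0.0012,0,0,0],[0,0,-0.0012,0,0,0]]'|sed -n '1,2p;4p;6p'
```

```text
time_s: 47.57
position: [0.5692, 0.2688, 0.0313]
force: [-3.0, -0.4, 5.9]
grasp_force: 30.0
```

```bash
python3 -m handwheel '[[0,0,0.0005,0,0,0],[0,0,0.001,0,0,0],[0,0,0.001,0,0,0],[0,0,0.001,0,0,0],[0,0,0.001,0,0,0],[0,0,0.015,0,0,0],[0,0,0.03,0,0,0],[0,0,0.042,0,0,0]]' 0.43|sed -n '2p;5p';  python3 -m handwheel '[[0.001,-0.005,0,0,0,0],[0.003,-0.02,0,0,0,0],[0.006,-0.04,0,0,0,0],[0.007,-0.0455,0,0,0,0],[0.007,-0.0455,0,0,0,0],[0.007,-0.0455,0,0,0,0],[0.007,-0.0455,0,0,0,0],[0.007,-0.0455,0,0,0,0]]' -1|sed -n '2p;5p'; python3 pl.py
```

```text
position: [0.5693, 0.2688, 0.0725]
opening: 0.716
position: [0.5759, 0.2238, 0.0717]
opening: 0.195
jig tcp mm [-66.1616 -98.3414  51.7108]
scene 695 x [-118.0088  -17.0443] y [-72.5281  -0.3051] z [ 6.7439 14.4359 17.3871] slope deg x,y [ 0.3413 -8.2942] rect [-66.2 -36.4] [109.   73.7] 0.3
```

```bash
python3 -m handwheel '[[0,0,0,0,0,0],[0,0,-0.005,0,0,0],[0,0,-0.02,0,0,0],[0,0,-0.032,0,0,0],[0,0,-0.038,0,0,0],[0,0,-0.038,0,0,0],[-0.0006,0.004,-0.038,0,0,0],[-0.0012,0.008,-0.038,0,0,0]]'|sed -n '2p;4,5p';  python3 -m handwheel '[[-0.0008,0.005,0,0,0,0],[-0.0015,0.01,0,0,0,0],[-0.0021,0.014,0,0,0,0],[-0.0028,0.018,0,0,0,0],[-0.0034,0.022,0,0,0,0],[-0.0037,0.024,0,0,0,0],[-0.0037,0.024,0,0,0,0],[-0.0037,0.024,0,0,0,0]]'|sed -n '1,2p;4p'; python3 pl.py
```

```text
position: [0.5753, 0.2315, 0.0342]
force: [0.0, 0.5, -0.5]
opening: 0.001
time_s: 50.33
position: [0.5714, 0.2557, 0.0342]
force: [0.5, -1.0, 1.6]
jig tcp mm [-65.7574 -66.098   14.164 ]
scene 527 x [-112.5587  -15.6409] y [-59.8665  -0.1311] z [ 8.3079 15.0368 17.3842] slope deg x,y [ 0.0943 -3.9427] rect [-64.3 -30.3] [ 61.4 104.4] 89.9
```

```bash
python3 -m handwheel '[[-0.0003,0.002,0,0,0,0],[-0.0006,0.004,0,0,0,0],[-0.0008,0.0055,0,0,0,0],[-0.001,0.0065,0,0,0,0],[-0.0011,0.007,0,0,0,0],[-0.0011,0.007,0,0,0,0],[-0.0011,0.007,0,0,0,0],[-0.0011,0.007,0,0,0,0]]'|sed -n '1,2p;4p'; python3 -m handwheel '[[0,0.0005,0,0,0,0],[-0.0001,0.001,0,0,0,0],[-0.0002,0.0015,0,0,0,0],[-0.0003,0.002,0,0,0,0],[-0.0003,0.0025,0,0,0,0],[-0.0003,0.0025,0,0,0,0],[-0.0003,0.0025,0,0,0,0],[-0.0003,0.0025,0,0,0,0]]'|sed -n '1,2p;4p'; python3 pl.py
```

```text
time_s: 51.1
position: [0.57, 0.2624, 0.0339]
force: [0.4, -1.7, 0.8]
time_s: 51.77
position: [0.5699, 0.2642, 0.034]
force: [1.4, -5.4, 0.4]
jig tcp mm [-65.9873 -57.456   13.9566]
scene 502 x [-112.8256  -15.3951] y [-59.9513   0.339 ] z [11.0935 15.5733 17.9287] slope deg x,y [-0.2947  4.2802] rect [-65.9 -30.3] [103.8  61.7] 0.1
```

```bash
python3 -m handwheel '[[0,0.0005,0,0,0,0],[-0.0001,0.001,0,0,0,0],[-0.0002,0.0015,0,0,0,0],[-0.0003,0.002,0,0,0,0],[-0.0003,0.002,0,0,0,0],[-0.0003,0.002,0,0,0,0],[-0.0003,0.002,0,0,0,0],[-0.0003,0.002,0,0,0,0]]'|sed -n '1,2p;4p'; python3 -m handwheel '[[0.001,-0.006,0,0,0,0],[0.0018,-0.012,0.003,0,0,0],[0.0018,-0.012,0.02,0,0,0],[-0.02,-0.002,0.03,0,0,0],[-0.05,0.012,0.03,0,0,0],[-0.075,0.017,0.03,0,0,0],[-0.081,0.0205,0.025,0,0,0],[-0.081,0.0205,0.012,0,0,0]]'| sed -n '1,2p;4p'; python3 pl.py
```

```text
time_s: 52.53
position: [0.5698, 0.2644, 0.034]
force: [1.5, -9.6, 1.0]
time_s: 53.2
position: [0.4871, 0.289, 0.0474]
force: [0.1, -0.7, 0.6]
jig tcp mm [-144.0582  -20.4728   27.4323]
top 270 x [-85.3494  -1.4123] y [-63.6062  -4.3486] z [ 6.2061 12.1305 19.6115] slope deg x,y [-2.5755  7.4734] rect [-44.6 -32.3] [63.6 87.2] 89.9
scene 604 x [-119.8055  -16.1465] y [-60.4473   0.3246] z [ 7.7515 15.232  17.7224] slope deg x,y [0.3188 7.6058] rect [-68.  -30.2] [108.4  61.9] 0.2
```

```bash
python3 -m handwheel '[[0,0,-0.006,0,0,0],[0,0,-0.012,0,0,0],[0,0,-0.0133,0,0,0],[0.003,0.0005,-0.0133,0,0,0],[0.006,0.0009,-0.0133,0,0,0],[0.009,0.0014,-0.0133,0,0,0],[0.0115,0.0018,-0.0133,0,0,0],[0.014,0.0021,-0.0133,0,0,0]]'|sed -n '1,2p;4p'; python3 -m handwheel '[[0.0015,0.0002,0,0,0,0],[0.003,0.0005,0,0,0,0],[0.0042,0.0006,0,0,0,0],[0.0053,0.0008,0,0,0,0],[0.006,0.0009,0,0,0,0],[0.006,0.0009,0,0,0,0],[0.006,0.0009,0,0,0,0],[0.006,0.0009,0,0,0,0]]'| sed -n '1,2p;4p'; python3 pl.py
```

```text
time_s: 53.97
position: [0.5, 0.2888, 0.0327]
force: [-6.3, -0.9, 4.7]
time_s: 54.63
position: [0.5073, 0.29, 0.0327]
force: [-5.4, 0.4, 4.3]
jig tcp mm [-123.8992  -22.4906   12.7385]
top 162 x [-67.8914  -0.9961] y [-63.8867 -30.2994] z [ 6.3475 12.701  19.4668] slope deg x,y [-2.3901 17.9168] rect [-34.3 -45.5] [69.6 37.5] 0.8
top 46 x [-109.3996  -80.2302] y [-62.7513 -44.0382] z [ 4.4043  8.9719 15.6013] slope deg x,y [-1.6013 19.3259] rect [-94.9 -53.9] [30.3 18.4] 5.9
scene 575 x [-112.147   -15.7683] y [-60.4524   0.3445] z [ 7.6389 15.1169 17.9551] slope deg x,y [0.6368 7.9362] rect [-63.8 -30.3] [100.7  61.8] 0.1
```

```bash
python3 -m handwheel '[[0.0004,0,0,0,0,0],[0.0008,0.0001,0,0,0,0],[0.0012,0.0002,0,0,0,0],[0.0016,0.0002,0,0,0,0],[0.002,0.0003,0,0,0,0],[0.002,0.0003,0,0,0,0],[0.002,0.0003,0,0,0,0],[0.002,0.0003,0,0,0,0]]'|sed -n '1,2p;4p'; python3 -m handwheel '[[0.0004,0,0,0,0,0],[0.0008,0.0001,0,0,0,0],[0.0012,0.0002,0,0,0,0],[0.0016,0.0002,0,0,0,0],[0.002,0.0003,0,0,0,0],[0.002,0.0003,0,0,0,0],[0.002,0.0003,0,0,0,0],[0.002,0.0003,0,0,0,0]]'| sed -n '1,2p;4p'; python3 pl.py
```

```text
time_s: 55.4
position: [0.5074, 0.29, 0.0327]
force: [-7.8, -0.5, 6.9]
time_s: 56.07
position: [0.5075, 0.29, 0.0326]
force: [-10.5, -0.9, 8.5]
jig tcp mm [-123.7444  -22.5235   12.646 ]
top 159 x [-67.0122  -1.456 ] y [-63.5864 -29.9751] z [ 6.3088 11.4328 19.1914] slope deg x,y [-1.9413 20.8006] rect [-33.6 -45.5] [36.6 67.3] 89.8
top 49 x [-108.6913  -79.7638] y [-62.8745 -44.6001] z [ 4.3328  9.3214 17.638 ] slope deg x,y [ 0.9497 32.0993] rect [-94.  -53.6] [28.7 18.3] 5.3
scene 573 x [-112.115   -15.8927] y [-60.5671   0.3836] z [ 7.3131 15.2354 17.7097] slope deg x,y [0.2772 7.7574] rect [-64.9 -30.1] [ 61.9 101.1] 89.9
```

Both pushes stalled at the fences, at the same readings as for the wide plate. I'll retreat and check.

```bash
python3 -m handwheel '[[-0.004,-0.0006,0,0,0,0],[-0.01,-0.0015,0,0,0,0],[-0.015,-0.002,0.01,0,0,0],[-0.015,-0.002,0.04,0,0,0],[-0.015,-0.002,0.08,0,0,0],[-0.015,-0.002,0.12,0,0,0],[-0.015,-0.04,0.15,0,0,0],[-0.015,-0.08,0.16,0,0,0]]'|sed -n '1,2p;4p'; python3 -m handwheel '[[-0.02,-0.04,0.01,0,0,0],[-0.04,-0.08,0.02,0,0,0],[-0.05,-0.12,0.02,0,0,0],[-0.05,-0.15,0.02,0,0,0],[-0.05,-0.17,0.02,0,0,0],[-0.05,-0.18,0.02,0,0,0],[-0.05,-0.18,0.02,0,0,0],[-0.05,-0.18,0.02,0,0,0]]'|sed -n '1,2p;4p'; python3 pl.py; python3 - <<'E'
from plan import *
C={n:cams.capture(n) for n in('top','scene')}
a=C['top'][0][110:300,140:440];b=C['scene'][0][150:330,150:450]
cv2.imwrite('pics/fin.png',np.hstack([cv2.resize(a,(400,254),interpolation=2),cv2.resize(b,(400,254),interpolation=2)])[:, :])
p=np.hstack([cv2.resize(C['top'][0][165:230,160:225],(400,340),interpolation=2),cv2.resize(C['scene'][0][245:310,340:410],(400,340),interpolation=2)])
cv2.imwrite('pics/fin.png',np.vstack([cv2.imread('pics/fin.png'),p]))
for n in C:
    p=world(n,C[n][1]);z=p[...,2]
    for nm,(x0,x1,y0,y1,z0) in dict(brush=(.38,.5,-.07,.1,.055),bottle=(.57,.68,-.03,.06,.03),cup=(.46,.58,-.57,-.46,.03),pin=(.7,.83,.03,.15,.03)).items():
        m=(p[...,0]>x0)&(p[...,0]<x1)&(p[...,1]>y0)&(p[...,1]<y1)&(z>z0)&(z<.13)
        if m.sum()>5:
            r=cv2.minAreaRect(p[m][:,:2].astype(np.float32));print(n,nm,m.sum(),np.round(r[0],4),np.round(r[1],3),round(r[2],1),z[m].max())
E
```

```text
time_s: 56.83
position: [0.5016, 0.2184, 0.1964]
force: [1.3, -0.8, 0.7]
time_s: 57.5
position: [0.4483, 0.0365, 0.2114]
force: [0.4, 0.1, -0.4]
jig tcp mm [-220.5763 -264.1843  191.4286]
top 584 x [-109.3953   -1.2783] y [-63.5964  -0.301 ] z [ 7.8585 15.0463 20.4719] slope deg x,y [-0.2845  6.224 ] rect [-55.5 -31.9] [109.9  64.7] 0.6
scene 565 x [-109.8344  -16.0179] y [-60.5127   0.2868] z [ 7.7702 15.4493 17.9763] slope deg x,y [0.4285 7.5649] rect [-63.3 -30.2] [ 61.7 101.8] 89.9
top brush 56 [0.4459 0.0165] [0.019 0.098] 17.3 0.07353775918652646
top bottle 165 [0.6205 0.0129] [0.041 0.041] 89.0 0.12887304758140067
top cup 275 [ 0.5248 -0.516 ] [0.068 0.07 ] 1.4 0.09296230499909275
top pin 406 [0.7669 0.0858] [0.072 0.073] 59.1 0.08126831727286722
scene brush 207 [0.4503 0.0194] [0.028 0.102] 9.7 0.06924802053630925
scene bottle 358 [0.6267 0.017 ] [0.036 0.039] 52.9 0.12161441564737463
scene cup 411 [ 0.5249 -0.5166] [0.075 0.068] 71.1 0.08919892320101656
scene pin 666 [0.765  0.0869] [0.073 0.072] 59.0 0.08046155313585135
```

View pics/fin.png

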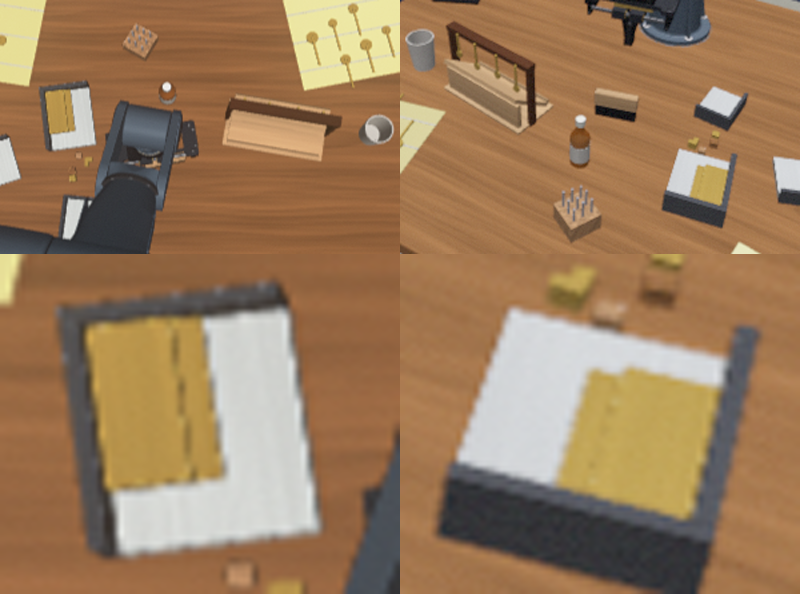

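The picture shows both plates square in the corner (lower left crop (105–215, 320–485)). All four bits are on the bench, the brush is standing at (616,104) top right, and the bottle, cup and pin block have not moved. Handing in.

```bash
python3 -c "
from rig import bot
print(bot.hand_in(), bot.read_state()['time_s'])"
```

```text
the job is handed in; nothing more can be done
the job is handed in; nothing more can be done
```

The job is handed in at about 58 s of the 72 s allowed: the four bits of scrap are swept onto the bench, the brush is standing again, and both plates are stacked flush in the jig, wide one first, with the bottle, cup and pin block where they were; the hand-in call returned no verdict.

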